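# Present the buffer bottles at the reader stand and log them

## Task

Log the buffer bottles that are here: draw each one straight up out of its light wire stand without tipping the stand over, set it upright on the plate of the reader stand and push it into a free V-stop until it rests against both faces. When every bottle is seated, press the plunger of the log key fully down and let it up again. Finish with all bottles still seated, the wire stands still standing on the bench, and the tape, pen, cup and beaker left alone.

Things in the scene. Friction and masses are not known exactly. Their poses are not given: they have to be found in the camera images.
- bottle_a: one of up to four closed round buffer bottles (some may be absent): white upright cylinder, 38 mm diameter up to 70 mm, screw cap 28 mm diameter above, 86 mm tall in all, about 90 g; it topples if pushed near the top. Origin: centre of the underside; z up along its axis. At the start it stands in the wire stand of the same letter, underside 5 mm above the bench.
- bottle_b: one of up to four closed round buffer bottles (some may be absent): white upright cylinder, 38 mm diameter up to 70 mm, screw cap 28 mm diameter above, 86 mm tall in all, about 90 g; it topples if pushed near the top. Origin: centre of the underside; z up along its axis. At the start it stands in the wire stand of the same letter, underside 5 mm above the bench.
- bottle_c: one of up to four closed round buffer bottles (some may be absent): white upright cylinder, 38 mm diameter up to 70 mm, screw cap 28 mm diameter above, 86 mm tall in all, about 90 g; it topples if pushed near the top. Origin: centre of the underside; z up along its axis. At the start it stands in the wire stand of the same letter, underside 5 mm above the bench.
- bottle_d: one of up to four closed round buffer bottles (some may be absent): white upright cylinder, 38 mm diameter up to 70 mm, screw cap 28 mm diameter above, 86 mm tall in all, about 90 g; it topples if pushed near the top. Origin: centre of the underside; z up along its axis. At the start it stands in the wire stand of the same letter, underside 5 mm above the bench.
- stand_a: a light loose wire stand (about 40 g): round foot 56 mm diameter, 5 mm thick, with four thin upright prongs up to 40 mm above the bench that hold a 38 mm bottle with 1.5 mm to spare all round. Origin: centre of the underside, z up. It stands empty if its bottle is absent.
- stand_b: a light loose wire stand (about 40 g): round foot 56 mm diameter, 5 mm thick, with four thin upright prongs up to 40 mm above the bench that hold a 38 mm bottle with 1.5 mm to spare all round. Origin: centre of the underside, z up. It stands empty if its bottle is absent.
- stand_c: a light loose wire stand (about 40 g): round foot 56 mm diameter, 5 mm thick, with four thin upright prongs up to 40 mm above the bench that hold a 38 mm bottle with 1.5 mm to spare all round. Origin: centre of the underside, z up. It stands empty if its bottle is absent.
- stand_d: a light loose wire stand (about 40 g): round foot 56 mm diameter, 5 mm thick, with four thin upright prongs up to 40 mm above the bench that hold a 38 mm bottle with 1.5 mm to spare all round. Origin: centre of the underside, z up. It stands empty if its bottle is absent.
- reader_stand: fixed base plate 130 (x) by 310 (y) mm, 6 mm thick, with a row of four upright 90 degree V-stops 76 mm apart along y, walls 48 mm high above the plate, open to its own -x (robot's side). Origin: centre of the plate's underside. Mouths, 66 mm wide, at x = +12 mm, apexes at x = +45; the plate from x = -65 to +12 is flat and free: a bottle stood there and pushed to +x centres itself in the V.
- seat_0 (a point): V-stop number 1 counted from the stand's +y end: the point on the plate's top (6 mm above the bench) where the underside centre of a 38 mm bottle lies when the bottle touches both faces of this V. Axes as the reader stand's.
- seat_1 (a point): V-stop number 2 counted from the stand's +y end: the point on the plate's top (6 mm above the bench) where the underside centre of a 38 mm bottle lies when the bottle touches both faces of this V. Axes as the reader stand's.
- seat_2 (a point): V-stop number 3 counted from the stand's +y end: the point on the plate's top (6 mm above the bench) where the underside centre of a 38 mm bottle lies when the bottle touches both faces of this V. Axes as the reader stand's.
- seat_3 (a point): V-stop number 4 counted from the stand's +y end: the point on the plate's top (6 mm above the bench) where the underside centre of a 38 mm bottle lies when the bottle touches both faces of this V. Axes as the reader stand's.
- log_key (a joint): travel of the sprung plunger of the log key, a grey box 70 x 70 x 44 mm with a round black mushroom head on top: 0 = up, 0.014 m = fully down. It needs about 3 N to start and 8 N at the bottom, and springs back when released.
- key_top (a point): centre of the flat top of the plunger's head (34 mm diameter, 68 mm above the bench when up); moves down with it
- tape_roll: bystander, to be left alone: roll of masking tape lying flat, 103 mm diameter, 25 mm high. Origin: centre of the underside.
- lab_marker: bystander, to be left alone: red and white marker pen lying down, 135 mm long, 17 mm thick. Origin: centre of the underside.
- foam_cup: bystander, to be left alone: white foam cup, 92 mm diameter, 99 mm tall. Origin: centre of the underside.
- beaker: bystander, to be left alone: clear beaker, 52 mm diameter, 68 mm tall. Origin: centre of the underside.
Not all that is in view belongs to the job. Leave any blue, orange or turquoise look-alike of the bottle_a alone.

How it is judged:
By the outcome, as a careful person would: the job done as asked, in the order asked, and still so for the second after the job is handed in, with the robot touching nothing.
Of bottle_a, bottle_b, bottle_c, bottle_d only 3 to 4 are there at a start; the rules pass over those that are not, and their reading is None.
At some moment in a run one of stand_a, stand_b, stand_c, stand_d may be knocked a few centimetres aside while the robot is not near it.
Once in a run the grip may slacken for a moment while it holds something.
It also fails if it takes over 210 s, if anything falls off the work surface, if the arm or the gripper's body presses on something with over 40 N, if the wrist force passes 120 N, or if a joint passes its speed limit or range.

## Robot

A 7-joint arm with a two-finger parallel gripper is mounted at the origin on a cart in front of the work surface, level with it; the furniture and walls round the work are solid. World frame = base frame: x ahead of the robot, y to its left, z up, the work surface at z = 0. Lengths are in m, angles in rad, forces in N, time in s.
With the tool pointing down it reaches from about 0.425 to 1.025 m from the base axis. Payload 9.4 kg.
Tool frame: the origin (TCP) lies between the finger pads; the fingertips stand 17 mm ahead of it and the grasp point (between the pads) lies 2 mm behind it; z points along the fingers, y is the line along which they close (so a half turn about z gives the same grasp; the last joint's range is limited). The gripper opens to 93 mm and grips with 3 to 60 N. Pads are 15 mm wide; open, the fingers measure 128 mm over their backs; the gripper's body (75 mm by 188 mm) begins 65 mm behind the grasp point.
Start: joints at [1.232, 0.599, -0.003, 1.599, 0.002, 0.943, -0.08], TCP at [0.188, -0.7, 0.236] pointing down, gripper open.
Joint ranges: [-2.57, 2.57], [-0.35, 1.97], [-1.29, 1.29], [0.11, 2.56], [-1.05, 4.19], [0.11, 1.86], [-2.63, 2.63]. Speed limits (rad/s): [2.22, 2.22, 3.01, 3.01, 3.14, 3.14, 3.14].

## Interface

Orientations are given as [roll, pitch, yaw] about the fixed x, y, z axes, in that order (R = Rz(yaw) Ry(pitch) Rx(roll)).
In Python, from station import read_state, eyes, ctrl gives the robot as it stands.
- The arm moves only by the tool play_rows, never from a script. Its argument "rows" is a list of rows, each an object of numbers: "ax", "ay", "az": the turn, a rotation vector about the tool's x, y, z each as a share of 45 degrees, from -1 to 1; "x", "y", "z": the shift along the tool's x, y, z each as a share of 5 cm, from -1 to 1; "claw": the opening, from -1 (shut) to 1 (fully open). A call has 1 to 12 rows; each row shifts and turns the commanded pose from where the row before left it, along the tool's axes as they then stand; what a row does not reach is not made up. A row lasts 1/12 s, in which the tool goes at most 41.7 mm and 7.16 degrees, less where a joint would pass 70% of its speed; a pose out of reach is approached as far as the arm can. A call with a number of a shift or a turn outside -1 to 1 is refused whole. A call with a gripper value outside its range is refused whole. The fingers move at their own pace and stop on an object; the grip force is fixed at half the most. Time passes only in rows, so rows that do not move let the fingers close. It gives the time, the measured TCP pose, the force, the opening and the grip force at its end, in the units of the state.
- read_state(): the state, without advancing time (a new reading comes with each control period).
- eyes.camera(name): name is "scene" or "side" or "wrist"; returns the picture (384x512x3 uint8, red, green, blue); there is no depth.
- eyes.camera_params(name): a dict with "K" (3x3 intrinsics, pixels), "R" (3x3) and "t" (3): a world point X has camera coordinates R X + t. Camera axes: x right, y down, z forward; pixel columns grow to the right and rows downward; lengths in m; the calibration is good to about 2 mm. The wrist camera is an equidistant fisheye: a pixel r from the principal point sees the ray r / f radians off the axis. A picture is of the moment at which its call begins: read the wrist's pose just before it. camera_params takes no time and is no camera call; for the wrist camera it gives the pose at the moment of the call.
- ctrl.close_job(): hands the job in; it is judged then, once.
The state is a dict: "time_s": time; "q": joint angles; "dq": joint speeds; "joint_torque": joint torques, N m; "ee_pos": TCP position; "tool_rot": TCP orientation; "wrist_force": force on the tool from outside, world axes, zero at the start; "moment": the same for the moment, N m; "width": finger opening in m; "finger_force": force on a finger pad.
Only numpy, scipy, OpenCV 4.12 (cv2) and the standard library are available. Lean on these libraries where they do the work, as an engineer would, in place of code of your own. Each camera call takes 0.05 s, during which the arm holds its last target. There are 200 camera calls.

## Working session

There is one attempt and no reset: what is moved stays moved. The work goes in short steps, Python scripts to look and compute and a tool call to move; the robot and the scene stay as the last step left them, time stands still between calls to the robot, and variables do not carry over. Pictures are saved under pics/ and viewed, at most 14 in all, crops included, and the job is handed in when it is done.

Besides the shell and the picture viewer there is one more tool, called after ">>>" as a command line: name --argument value ..., lists and objects as JSON in quotes. play_rows: Moves the arm, as the interface text tells. Shift numbers are shares of 5 cm and turn numbers shares of 45 degrees, none past 1 either way. Its arguments: {"type":"object","properties":{"rows":{"type":"array","items":{"type":"object","properties":{"ax":{"type":"number"},"ay":{"type":"number"},"az":{"type":"number"},"x":{"type":"number"},"y":{"type":"number"},"z":{"type":"number"},"claw":{"type":"number"}}}}},"required":["rows"]}

```bash
ls; mkdir -p pics; cat > h.py <<'E'
import numpy as np, cv2
from station import read_state, eyes, ctrl
def cap(n,f):
    p=eyes.camera_params(n); im=eyes.camera(n); cv2.imwrite('pics/'+f,im[:,:,::-1]); np.savez('pics/'+f+'.npz',K=p['K'],R=p['R'],t=p['t']); return im,p
def ray(p,uv,fish=False):
    K,R,t=[np.array(p[k],float) for k in 'KRt']; x=(uv[0]-K[0,2])/K[0,0]; y=(uv[1]-K[1,2])/K[1,1]
    if fish:
        r=np.hypot(x,y)+1e-12; d=np.array([x/r*np.sin(r),y/r*np.sin(r),np.cos(r)])
    else: d=np.array([x,y,1.])
    return -R.T@t, R.T@(d/np.linalg.norm(d))
def plane(p,uv,z,fish=False):
    c,d=ray(p,uv,fish); return c+d*(z-c[2])/d[2]
def proj(p,X,fish=False):
    K,R,t=[np.array(p[k],float) for k in 'KRt']; c=R@np.array(X,float)+t
    if fish:
        a=np.hypot(c[0],c[1]); th=np.arctan2(a,c[2]); q=c[:2]/a*th
    else: q=c[:2]/c[2]
    return np.array([K[0,0]*q[0]+K[0,2],K[1,1]*q[1]+K[1,2]])
def tri(rays):
    A=np.zeros((3,3));b=np.zeros(3)
    for c,d in rays:
        M=np.eye(3)-np.outer(d,d);A+=M;b+=M@c
    X=np.linalg.solve(A,b); return X,[np.linalg.norm(np.cross(X-c,d)) for c,d in rays]
E
python3 - <<'E'
from h import *
print(read_state())
for n in ['scene','side','wrist']:
    im,p=cap(n,n+'0.png'); print(n,np.array(p['K']).tolist(),(-np.array(p['R']).T@p['t']).round(3),np.array(p['R'])[2].round(3))
a=[cv2.imread(f'pics/{n}0.png') for n in ['scene','side']]
for n,i in zip(['scene','side'],a): cv2.imwrite(f'pics/{n}0b.png',cv2.resize(i,(800,600),interpolation=cv2.INTER_CUBIC))
E
```

```text
pics
{'time_s': 0.0, 'q': array([ 1.23230483,  0.60012585, -0.00251211,  1.60010883,  0.00180931,
        0.94288352, -0.07976857]), 'dq': array([-0.00026083, -0.00080385, -0.00064279, -0.00032592, -0.00133811,
        0.0007914 ,  0.00024888]), 'joint_torque': array([-4.02640026e-04, -7.65052772e+01,  1.49785638e+00, -2.52349144e+01,
       -5.22868533e-02,  1.69168023e-02,  1.65471538e-04]), 'ee_pos': array([ 0.18748732, -0.69987553,  0.23476739]), 'tool_rot': array([-3.14007765e+00,  1.65120071e-04,  2.61861289e-01]), 'wrist_force': array([-0.42521701, -0.46730649,  0.00951352]), 'moment': array([-0.00858662,  0.05099926, -0.00226674]), 'finger_force': 0.0, 'width': 0.09339388409326875}
scene [[361.54696371017616, 0.0, 251.8091532766905], [0.0, 361.54696371017616, 190.50728505505438], [0.0, 0.0, 1.0]] [-0.041  0.605  0.716] [ 0.566 -0.576 -0.589]
side [[416.6822080334948, 0.0, 255.48091381403128], [0.0, 416.6822080334948, 194.56462015043684], [0.0, 0.0, 1.0]] [0.945 0.506 1.032] [-0.31  -0.447 -0.839]
wrist [[297.3186396354542, 0.0, 255.13271943571146], [0.0, 297.3186396354542, 190.97481413227615], [0.0, 0.0, 1.0]] [ 0.251 -0.684  0.384] [-0.23  -0.061 -0.971]
```

View pics/scene0b.png

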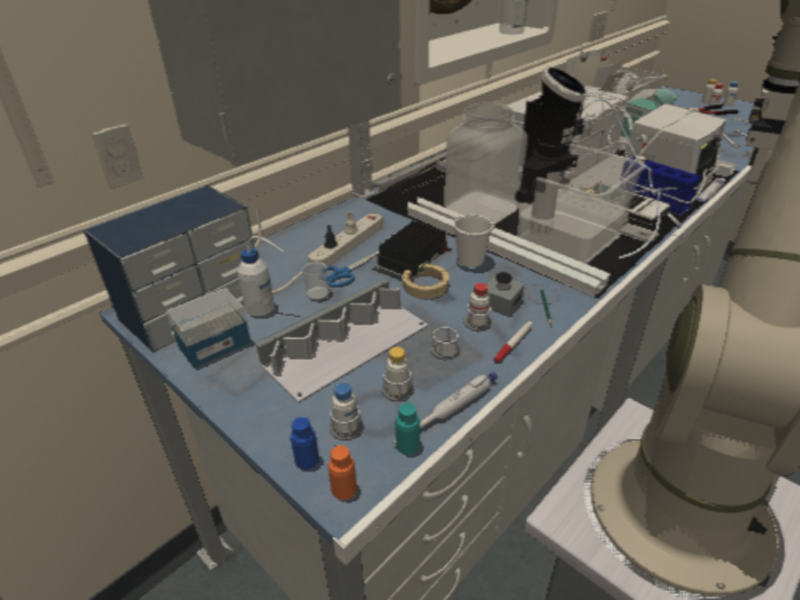

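View pics/side0b.png

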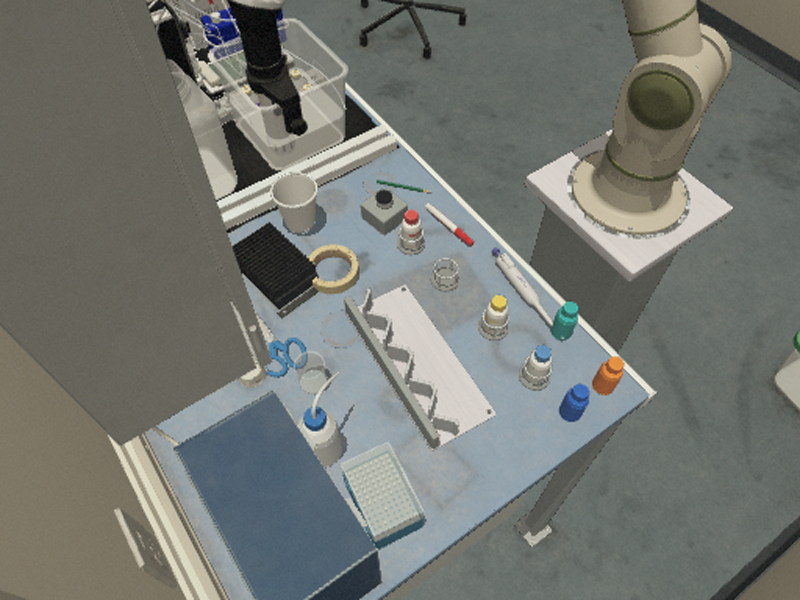

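The scene picture (800 px scale) shows white-bodied capped bottles in wire stands at (344,410) with a blue cap, (397,373) yellow and (478,306) red. There is an empty stand at (445,342), the reader at (345,345) and the key at (504,292).

Things that could be mistaken for a target: solid blue (305,445), orange (342,474), turquoise (407,430) and the wash bottle (256,283). I choose the three white ones in stands.

```bash
python3 - <<'E'
import cv2
s=cv2.imread('pics/scene0.png'); d=cv2.imread('pics/side0.png')
a=cv2.resize(s[165:305,150:350],(800,560),interpolation=cv2.INTER_CUBIC)
b=cv2.resize(d[110:300,200:400],(600,570),interpolation=cv2.INTER_CUBIC)
cv2.imwrite('pics/c1.png',a);cv2.imwrite('pics/c2.png',b)
E
```

```text
(no output)
```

View pics/c1.png

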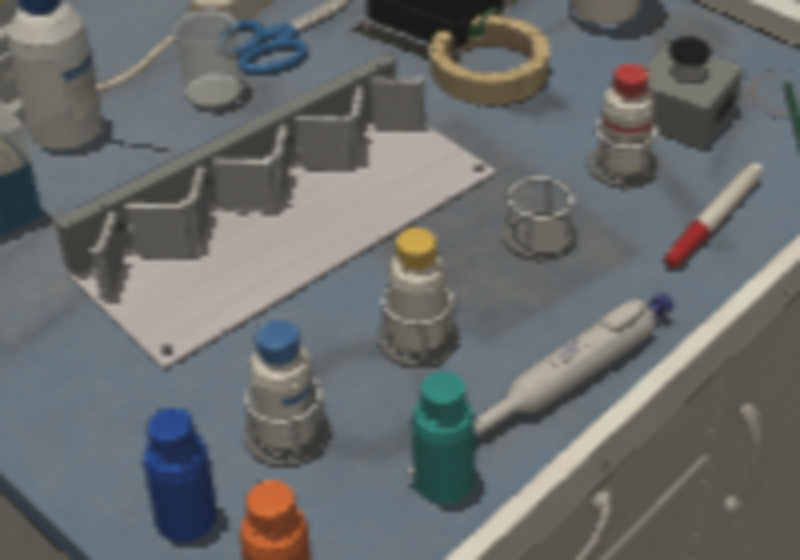

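View pics/c2.png

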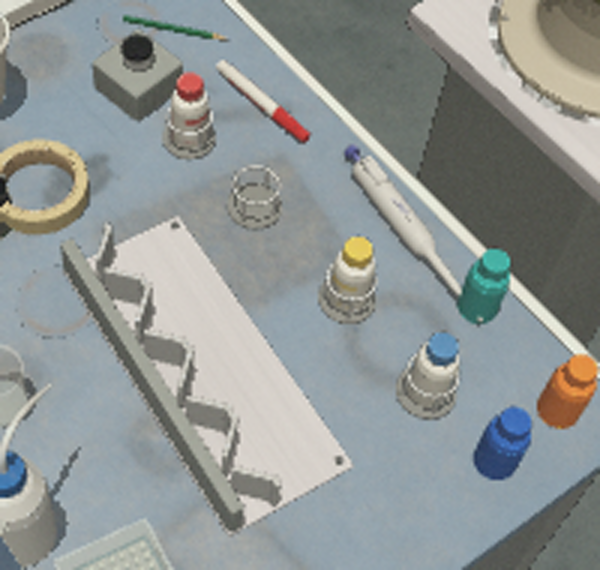

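The crops show the chosen white bottles with coloured caps at c1 (278,342), (416,247) and (631,80), each in a stand. The empty ring is at (540,188) and the reader screw dots at (166,350) and (480,169). The key head is at (690,48). Next step is to triangulate these.

```bash
python3 - <<'E'
from h import *
P={n:np.load(f'pics/{n}0.png.npz') for n in ['scene','side']}
I={n:cv2.cvtColor(cv2.imread(f'pics/{n}0.png'),cv2.COLOR_BGR2HSV) for n in P}
S=lambda u,v:(150+u/4,165+v/4); D=lambda u,v:(200+u/3,110+v/3)
def blob(n,c,lo,hi):
    m=np.zeros(I[n].shape[:2],np.uint8);H=I[n]
    hh=((H[...,0].astype(int)-lo)%180)<=(hi-lo)%180
    m[hh&(H[...,1]>110)&(H[...,2]>60)]=1
    k,l,st,ce=cv2.connectedComponentsWithStats(m)
    L=l[int(round(c[1])),int(round(c[0]))]
    return (ce[L],st[L][2:]) if L else (np.array(c),'none')
for nm,s,d,h in [('blue',S(278,342),D(443,350),(95,120)),('yel',S(416,247),D(358,252),(15,35)),('red',S(631,80),D(191,87),(170,8)),('Lblue',S(180,480),D(503,445),(105,125)),('Lteal',S(445,440),D(487,287),(75,95)),('Lor',S(272,530),D(568,390),(3,15))]:
    a=blob('scene',s,*h);b=blob('side',d,*h)
    X,e=tri([ray(P['scene'],a[0]),ray(P['side'],b[0])]);print(nm,X.round(4),np.round(e,4),a[0].round(1),b[0].round(1),a[1],b[1])
for nm,s,d in [('ring',S(540,188),D(257,178)),('dot+y',S(166,350),D(340,460)),('dot-y',S(480,169),D(175,225)),('key',S(690,48),D(137,45)),('walltop-y',S(392,62),D(68,243)),('pen red',S(675,260),D(300,135)),('pen white',S(757,172),D(222,66)),('pip tip',S(480,430),D(465,300)),('pip blue',S(660,303),D(352,152)),('stoptip+y',S(118,232),D(280,483))]:
    X,e=tri([ray(P['scene'],s),ray(P['side'],d)]);print(nm,X.round(4),np.round(e,4))
print(plane(P['scene'],S(490,65),.025),plane(P['side'],D(42,185),.025))
print('cup',plane(P['side'],(200+(295-312)*.64*1+9,112),.099))
E
```

```text
blue [0.4548 0.2162 0.0872] [0.0014 0.0014] [219.  249.5] [347.6 225. ] [ 9 10 66] [ 8 10 59]
yel [0.4521 0.0971 0.0841] [0.0009 0.0009] [253.8 226.5] [318.7 193.6] [10 10 80] [10 10 81]
red [ 0.4632 -0.1489  0.0844] [0.0002 0.0002] [307.3 184.4] [262.9 138.7] [ 8  8 54] [ 9  9 62]
Lblue [0.452  0.3024 0.0392] [0.0008 0.0008] [194.3 283.8] [367.4 257.7] [ 18  34 440] [ 19  24 321]
Lteal [0.3559 0.1759 0.0406] [0.0011 0.0011] [260.5 274.4] [361.5 204.9] [ 14  33 396] [ 17  24 277]
Lor [0.3707 0.2985 0.0389] [0.001 0.001] [218.6 302.6] [389.  240.4] [ 18  35 487] [ 20  25 320]
ring [ 0.4579 -0.0401  0.0466] [0.0012 0.0012]
dot+y [0.5645 0.2257 0.0068] [0.0008 0.0008]
dot-y [ 0.5384 -0.0651  0.0048] [0. 0.]
key [ 0.4661 -0.2362  0.0668] [0.0007 0.0007]
walltop-y [ 0.6497 -0.0826  0.0466] [0.0003 0.0003]
pen red [ 0.3658 -0.0833  0.0036] [0.0006 0.0006]
pen white [ 0.3766 -0.2065  0.0053] [0.0002 0.0002]
pip tip [0.359  0.154  0.0125] [0.0132 0.0132]
pip blue [ 0.3418 -0.0295  0.0143] [0.0003 0.0003]
stoptip+y [0.6336 0.2161 0.0571] [0.0098 0.0098]
[ 0.60775254 -0.15628305  0.025     ] [ 0.62714489 -0.1692079   0.025     ]
cup [ 0.57106085 -0.33986177  0.099     ]
```

Heights check out: caps at about 0.085, key head at 0.067 and plate dots at 0.006. Reader yaw comes to about -5.1°, with a dot spacing of 0.292 m. Next I move out, turn to yaw 0 and go toward the red bottle.

>>> play_rows --rows '[{"z": -0.5, "az": 0.111, "claw": 0.3}, {"z": -0.5, "az": 0.111, "claw": 0.3}, {"z": -0.3, "az": 0.111, "claw": 0.3}, {"y": -0.8, "claw": 0.3}, {"y": -0.8, "claw": 0.3}, {"y": -0.8, "claw": 0.3}, {"y": -0.8, "claw": 0.3}, {"y": -0.8, "claw": 0.3}, {"y": -0.8, "claw": 0.3}, {"y": -0.8, "claw": 0.3}, {"x": 0.2, "y": -0.4, "claw": 0.3}, {"claw": 0.3}]'

```text
validation failed for argument at $.ro...
```

>>> play_rows --rows '[{"ax": 0, "ay": 0, "az": 0.111, "x": 0, "y": 0, "z": -0.5, "claw": 0.3}, {"ax": 0, "ay": 0, "az": 0.111, "x": 0, "y": 0, "z": -0.5, "claw": 0.3}, {"ax": 0, "ay": 0, "az": 0.111, "x": 0, "y": 0, "z": -0.3, "claw": 0.3}]'

```text
time_s: 0.4
ee_pos: [0.1876, -0.7008, 0.3026]
tool_rot: [3.14, -0.001, -0.004]
wrist_force: [-0.5, -0.5, 0.1]
width: 0.0775
finger_force: 0.0
```

>>> play_rows --rows '[{"ax": 0, "ay": 0, "az": 0, "x": 0, "y": -0.8, "z": 0, "claw": 0.3}, {"ax": 0, "ay": 0, "az": 0, "x": 0, "y": -0.8, "z": 0, "claw": 0.3}, {"ax": 0, "ay": 0, "az": 0, "x": 0, "y": -0.8, "z": 0, "claw": 0.3}, {"ax": 0, "ay": 0, "az": 0, "x": 0, "y": -0.8, "z": 0, "claw": 0.3}, {"ax": 0, "ay": 0, "az": 0, "x": 0, "y": -0.8, "z": 0, "claw": 0.3}, {"ax": 0, "ay": 0, "az": 0, "x": 0, "y": -0.8, "z": 0, "claw": 0.3}, {"ax": 0, "ay": 0, "az": 0, "x": 0.7, "y": -0.7, "z": 0, "claw": 0.3}, {"ax": 0, "ay": 0, "az": 0, "x": 0.5, "y": -0.6, "z": 0, "claw": 0.3}, {"ax": 0, "ay": 0, "az": 0, "x": 0.5, "y": -0.6, "z": 0, "claw": 0.3}, {"ax": 0, "ay": 0, "az": 0, "x": 0.5, "y": -0.6, "z": 0, "claw": 0.3}, {"ax": 0, "ay": 0, "az": 0, "x": 0.5, "y": -0.6, "z": 0, "claw": 0.3}, {"ax": 0, "ay": 0, "az": 0, "x": 0.5, "y": -0.6, "z": 0.4, "claw": 0.3}]'

```text
time_s: 1.4
ee_pos: [0.343, -0.2814, 0.2839]
tool_rot: [3.139, -0.005, 0.0]
wrist_force: [1.8, -1.1, 0.0]
width: 0.0606
finger_force: 0.0
```

>>> play_rows --rows '[{"ax": 0, "ay": 0, "az": 0, "x": 0.6, "y": -0.66, "z": 0.2, "claw": 0.3}, {"ax": 0, "ay": 0, "az": 0, "x": 0.6, "y": -0.66, "z": 0.4, "claw": 0.3}, {"ax": 0, "ay": 0, "az": 0, "x": 0.6, "y": -0.5, "z": 0.4, "claw": 0.3}, {"ax": 0, "ay": 0, "az": 0, "x": 0.6, "y": -0.5, "z": 0.4, "claw": 0.3}, {"ax": 0, "ay": 0, "az": 0, "x": 0, "y": 0, "z": 0, "claw": 0.3}, {"ax": 0, "ay": 0, "az": 0, "x": 0, "y": 0, "z": 0, "claw": 0.3}]'

```text
time_s: 1.9
ee_pos: [0.4513, -0.1747, 0.2163]
tool_rot: [-3.14, 0.002, 0.005]
wrist_force: [-0.2, 0.1, 0.9]
width: 0.0606
finger_force: 0.0
```

```bash
cat >> h.py <<'E'
def capblob(im,c,lo,hi,win=40):
    H=cv2.cvtColor(im,cv2.COLOR_RGB2HSV); hh=((H[...,0].astype(int)-lo)%180)<=(hi-lo)%180
    m=(hh&(H[...,1]>100)&(H[...,2]>50)).astype(np.uint8)
    w=np.zeros_like(m);x,y=int(c[0]),int(c[1]);w[max(0,y-win):y+win,max(0,x-win):x+win]=1;m*=w
    k,l,st,ce=cv2.connectedComponentsWithStats(m)
    if k<2:return None
    i=1+np.argmax(st[1:,4]);return ce[i],st[i],cv2.minEnclosingCircle(np.argwhere(l==i)[:,::-1].astype(np.float32))
HUE={'blue':(95,120),'yel':(15,35),'red':(170,8)}
def look(f,nm,X,win=60):
    im,p=cap('wrist',f); s=read_state(); uv=proj(p,X,True); r=capblob(im,uv,*HUE[nm],win)
    print('tcp',s['ee_pos'].round(4),s['tool_rot'].round(3),'w',round(s['width'],4),'pred uv',uv.round(0))
    if r: print('cap',r[0].round(1),r[1],r[2],'at zc',X[2],plane(p,r[0],X[2],True).round(4))
    return im,p,r
E
python3 - <<'E'
from h import *
look('w1.png','red',(.4632,-.1489,.085))
E
```

```text
tcp [ 0.4504 -0.1761  0.2169] [-3.141e+00  2.000e-03  2.000e-03] w 0.0602 pred uv [228. 176.]
cap [227.7 176.5] [214 163  28  28 599] ((227.8587188720703, 176.3378448486328), 13.958135604858398) at zc 0.085 [ 0.4623 -0.1489  0.085 ]
```

View pics/w1.png

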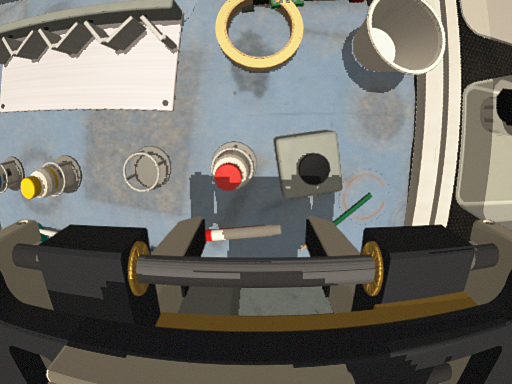

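The wrist view shows the red cap at (228,176), the key beside it at (314,165) and the empty stand at (147,170). The cap position agrees with the two-view estimate to 1 mm. Centre, then descend and grip.

>>> play_rows --rows '[{"ax": 0, "ay": 0, "az": 0, "x": 0.25, "y": -0.54, "z": 0, "claw": 0.3}, {"ax": 0, "ay": 0, "az": 0, "x": 0, "y": 0, "z": 0.6, "claw": 0.3}, {"ax": 0, "ay": 0, "az": 0, "x": 0, "y": 0, "z": 0.6, "claw": 0.3}, {"ax": 0, "ay": 0, "az": 0, "x": 0, "y": 0, "z": 0.6, "claw": 0.3}, {"ax": 0, "ay": 0, "az": 0, "x": 0, "y": 0, "z": 0.5, "claw": 0.3}, {"ax": 0, "ay": 0, "az": 0, "x": 0, "y": 0, "z": 0.3, "claw": 0.3}, {"ax": 0, "ay": 0, "az": 0, "x": 0, "y": 0, "z": 0.26, "claw": 0.3}, {"ax": 0, "ay": 0, "az": 0, "x": 0, "y": 0, "z": 0, "claw": 0.3}, {"ax": 0, "ay": 0, "az": 0, "x": 0, "y": 0, "z": 0, "claw": 0.3}]'

```text
time_s: 2.7
ee_pos: [0.4623, -0.1508, 0.0748]
tool_rot: [3.141, 0.001, -0.002]
wrist_force: [0.5, -0.2, 0.3]
width: 0.0607
finger_force: 0.0
```

>>> play_rows --rows '[{"ax": 0, "ay": 0, "az": 0, "x": 0, "y": -0.03, "z": 0, "claw": 0.0}, {"ax": 0, "ay": 0, "az": 0, "x": 0, "y": 0, "z": 0, "claw": -0.3}, {"ax": 0, "ay": 0, "az": 0, "x": 0, "y": 0, "z": 0, "claw": -1}, {"ax": 0, "ay": 0, "az": 0, "x": 0, "y": 0, "z": 0, "claw": -1}, {"ax": 0, "ay": 0, "az": 0, "x": 0, "y": 0, "z": 0, "claw": -1}, {"ax": 0, "ay": 0, "az": 0, "x": 0, "y": 0, "z": 0, "claw": -1}]'

```text
time_s: 3.2
ee_pos: [0.4635, -0.1482, 0.0752]
tool_rot: [3.141, -0.001, 0.0]
wrist_force: [-1.5, 1.0, 7.7]
width: 0.0374
finger_force: 30.0
```

>>> play_rows --rows '[{"ax": 0, "ay": 0, "az": 0, "x": 0, "y": 0, "z": -0.1, "claw": -1}, {"ax": 0, "ay": 0, "az": 0, "x": 0, "y": 0, "z": -0.15, "claw": -1}, {"ax": 0, "ay": 0, "az": 0, "x": 0, "y": 0, "z": -0.15, "claw": -1}, {"ax": 0, "ay": 0, "az": 0, "x": 0, "y": 0, "z": -0.15, "claw": -1}, {"ax": 0, "ay": 0, "az": 0, "x": 0, "y": 0, "z": -0.15, "claw": -1}, {"ax": 0, "ay": 0, "az": 0, "x": 0, "y": 0, "z": -0.15, "claw": -1}, {"ax": 0, "ay": 0, "az": 0, "x": 0, "y": 0, "z": -0.15, "claw": -1}, {"ax": 0, "ay": 0, "az": 0, "x": 0, "y": 0, "z": -0.15, "claw": -1}, {"ax": 0, "ay": 0, "az": 0, "x": 0, "y": 0, "z": -0.15, "claw": -1}, {"ax": 0, "ay": 0, "az": 0, "x": 0, "y": 0, "z": 0, "claw": -1}]'

```text
time_s: 4.03
ee_pos: [0.4636, -0.1482, 0.1409]
tool_rot: [3.141, -0.002, 0.0]
wrist_force: [0.4, 0.1, 0.2]
width: 0.0374
finger_force: 30.0
```

```bash
python3 - <<'E'
from h import *
im,p=cap('side','s1.png'); print(read_state()['ee_pos'])
cv2.imwrite('pics/s1c.png',cv2.resize(im[100:260,200:400,::-1],(600,480),interpolation=cv2.INTER_CUBIC))
look('w2.png','red',(.4635,-.148,.15),30)
E
```

```text
[ 0.46348646 -0.14820978  0.1402572 ]
tcp [ 0.4632 -0.1482  0.1398] [ 3.141e+00 -1.000e-03  0.000e+00] w 0.0374 pred uv [253. 250.]
cap [255.1 242.6] [ 229  224   53   34 1466] ((255.0676727294922, 249.48780822753906), 26.169189453125) at zc 0.15 [ 0.4678 -0.1489  0.15  ]
```

View pics/s1c.png

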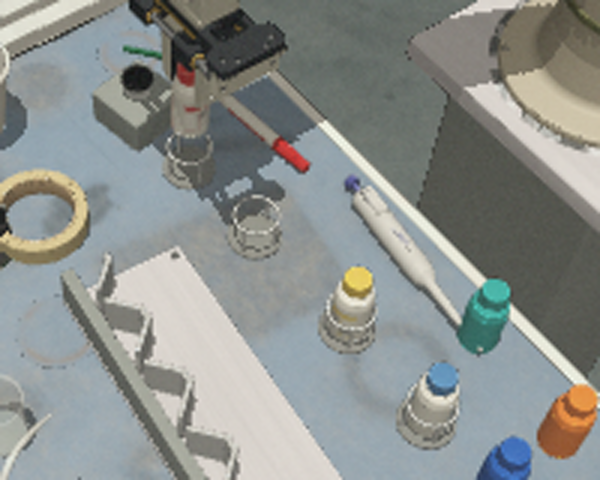

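The red bottle is out. Its stand is upright in place at (187,165) in the crop. Next I carry it to the front of seat 3.

>>> play_rows --rows '[{"ax": 0, "ay": 0, "az": 0, "x": 0.34, "y": -0.38, "z": 0, "claw": -1}, {"ax": 0, "ay": 0, "az": 0, "x": 0.34, "y": -0.38, "z": 0, "claw": -1}, {"ax": 0, "ay": 0, "az": 0, "x": 0.34, "y": -0.38, "z": 0, "claw": -1}, {"ax": 0, "ay": 0, "az": 0, "x": 0.34, "y": -0.38, "z": 0, "claw": -1}, {"ax": 0, "ay": 0, "az": 0, "x": 0.34, "y": -0.37, "z": 0.2, "claw": -1}, {"ax": 0, "ay": 0, "az": 0, "x": 0.3, "y": -0.36, "z": 0.3, "claw": -1}, {"ax": 0, "ay": 0, "az": 0, "x": 0, "y": 0, "z": 0.3, "claw": -1}, {"ax": 0, "ay": 0, "az": 0, "x": 0, "y": 0, "z": 0.2, "claw": -1}, {"ax": 0, "ay": 0, "az": 0, "x": 0, "y": 0, "z": 0.1, "claw": -1}, {"ax": 0, "ay": 0, "az": 0, "x": 0, "y": 0, "z": 0, "claw": -1}, {"ax": 0, "ay": 0, "az": 0, "x": 0, "y": 0, "z": 0, "claw": -1}]'

```text
time_s: 5.05
ee_pos: [0.5624, -0.0364, 0.0843]
tool_rot: [3.141, 0.001, -0.001]
wrist_force: [-0.2, -0.7, -0.6]
width: 0.0376
finger_force: 30.0
```

```bash
cat >> h.py <<'E'
C=np.array([.606,.0754]);XA=np.array([.996,-.0894]);YA=np.array([.0894,.996])
def loc(x,y,z): return np.r_[C+x*XA+y*YA,z]
E
python3 - <<'E'
from h import *
im,p,r=look('w3.png','red',(.566,-.035,.09),30)
o=im[:,:,::-1].copy()
for y in (-.114,-.038,.038,.114):
    for q in [(.012,y-.033,.054),(.045,y,.054),(.012,y+.033,.054)]:
        u=proj(p,loc(*q),True);cv2.circle(o,tuple(np.int32(u)),2,(0,0,255),-1)
for q in [(-.055,-.145,.006),(-.055,.145,.006)]:
    u=proj(p,loc(*q),True);cv2.circle(o,tuple(np.int32(u)),2,(0,255,0),-1)
cv2.imwrite('pics/w3b.png',cv2.resize(o,(800,600)))
E
```

```text
tcp [ 0.5628 -0.0364  0.0848] [ 3.141e+00  0.000e+00 -1.000e-03] w 0.0374 pred uv [251. 241.]
cap [255.1 242.6] [ 229  224   52   34 1463] ((254.63682556152344, 249.52178955078125), 26.442758560180664) at zc 0.09 [ 0.565  -0.0371  0.09  ]
```

View pics/w3b.png

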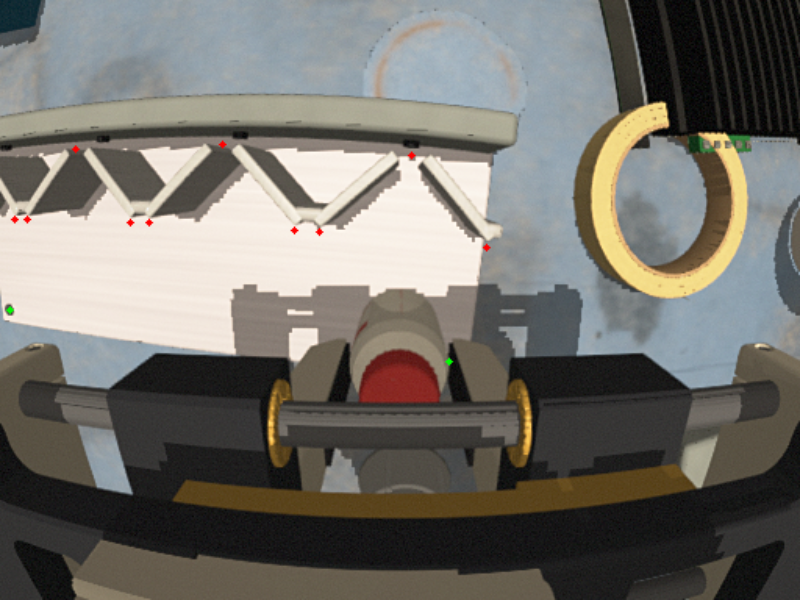

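The projected V points match the walls to about 2–3 mm: the real row lies a touch further in +x, and y is right. Lower the bottle and slide it into the V.

>>> play_rows --rows '[{"ax": 0, "ay": 0, "az": 0, "x": 0, "y": 0, "z": 0.08, "claw": -1}, {"ax": 0, "ay": 0, "az": 0, "x": 0, "y": 0, "z": 0.06, "claw": -1}, {"ax": 0, "ay": 0, "az": 0, "x": 0.15, "y": 0.01, "z": 0, "claw": -1}, {"ax": 0, "ay": 0, "az": 0, "x": 0.2, "y": 0.01, "z": 0, "claw": -1}, {"ax": 0, "ay": 0, "az": 0, "x": 0.2, "y": 0.01, "z": 0, "claw": -1}, {"ax": 0, "ay": 0, "az": 0, "x": 0.2, "y": 0.02, "z": 0, "claw": -1}, {"ax": 0, "ay": 0, "az": 0, "x": 0.15, "y": 0.02, "z": 0, "claw": -1}, {"ax": 0, "ay": 0, "az": 0, "x": 0, "y": 0, "z": 0, "claw": -1}, {"ax": 0, "ay": 0, "az": 0, "x": 0, "y": 0, "z": 0, "claw": -1}]'

```text
time_s: 5.85
ee_pos: [0.6083, -0.0392, 0.0772]
tool_rot: [-3.142, 0.0, 0.0]
wrist_force: [-0.2, -0.3, -1.3]
width: 0.0373
finger_force: 30.0
```

>>> play_rows --rows '[{"ax": 0, "ay": 0, "az": 0, "x": 0, "y": 0, "z": 0.016, "claw": -1}, {"ax": 0, "ay": 0, "az": 0, "x": 0, "y": 0, "z": 0, "claw": -0.1}, {"ax": 0, "ay": 0, "az": 0, "x": 0, "y": 0, "z": 0, "claw": 0.08}, {"ax": 0, "ay": 0, "az": 0, "x": 0, "y": 0, "z": 0, "claw": 0.08}, {"ax": 0, "ay": 0, "az": 0, "x": 0, "y": 0, "z": 0, "claw": 0.08}, {"ax": 0, "ay": 0, "az": 0, "x": 0, "y": 0, "z": -0.2, "claw": 0.08}, {"ax": 0, "ay": 0, "az": 0, "x": 0, "y": 0, "z": -0.4, "claw": 0.08}, {"ax": 0, "ay": 0, "az": 0, "x": 0, "y": 0, "z": -0.5, "claw": 0.08}, {"ax": 0, "ay": 0, "az": 0, "x": 0, "y": 0, "z": 0, "claw": 0.08}]'

```text
time_s: 6.6
ee_pos: [0.6101, -0.0391, 0.1363]
tool_rot: [3.142, -0.006, -0.0]
wrist_force: [-0.3, 0.0, 0.8]
width: 0.0501
finger_force: 0.0
```

```bash
python3 - <<'E'
from h import *
look('w4.png','red',(.609,-.039,.092),40)
E
```

```text
tcp [ 0.6095 -0.0391  0.1346] [ 3.142 -0.005  0.   ] w 0.0498 pred uv [254. 219.]
cap [254.8 219. ] [ 236  200   38   39 1161] ((254.88380432128906, 218.87852478027344), 19.559595108032227) at zc 0.092 [ 0.6088 -0.0396  0.092 ]
```

>>> play_rows --rows '[{"ax": 0, "ay": 0, "az": 0, "x": -0.5, "y": 0, "z": 0, "claw": -1}, {"ax": 0, "ay": 0, "az": 0, "x": -0.45, "y": 0, "z": 0, "claw": -1}, {"ax": 0, "ay": 0, "az": 0, "x": 0, "y": 0, "z": 0, "claw": -1}, {"ax": 0, "ay": 0, "az": 0, "x": 0, "y": 0, "z": 0.6, "claw": -1}, {"ax": 0, "ay": 0, "az": 0, "x": 0, "y": 0, "z": 0.6, "claw": -1}, {"ax": 0, "ay": 0, "az": 0, "x": 0, "y": 0, "z": 0.5, "claw": -1}, {"ax": 0, "ay": 0, "az": 0, "x": 0, "y": 0, "z": 0.15, "claw": -1}, {"ax": 0, "ay": 0, "az": 0, "x": 0, "y": 0, "z": 0, "claw": -1}, {"ax": 0, "ay": 0, "az": 0, "x": 0.2, "y": 0, "z": 0, "claw": -1}, {"ax": 0, "ay": 0, "az": 0, "x": 0.1, "y": 0, "z": 0, "claw": -1}, {"ax": 0, "ay": 0, "az": 0, "x": 0.05, "y": 0, "z": 0, "claw": -1}, {"ax": 0, "ay": 0, "az": 0, "x": 0, "y": 0, "z": 0, "claw": -1}]'

```text
time_s: 7.65
ee_pos: [0.5798, -0.0391, 0.0404]
tool_rot: [-3.141, -0.003, 0.0]
wrist_force: [-0.0, 0.1, 0.1]
width: 0.0003
finger_force: 0.0
```

>>> play_rows --rows '[{"ax": 0, "ay": 0, "az": 0, "x": 0.05, "y": 0, "z": 0, "claw": -1}, {"ax": 0, "ay": 0, "az": 0, "x": 0.05, "y": 0, "z": 0, "claw": -1}, {"ax": 0, "ay": 0, "az": 0, "x": 0.05, "y": 0, "z": 0, "claw": -1}, {"ax": 0, "ay": 0, "az": 0, "x": 0, "y": 0, "z": 0, "claw": -1}, {"ax": 0, "ay": 0, "az": 0, "x": 0, "y": 0, "z": 0, "claw": -1}]'

```text
time_s: 8.07
ee_pos: [0.5858, -0.039, 0.0392]
tool_rot: [-3.142, -0.0, 0.0]
wrist_force: [0.3, 0.5, -0.4]
width: 0.0004
finger_force: 0.0
```

>>> play_rows --rows '[{"ax": 0, "ay": 0, "az": 0, "x": 0.04, "y": 0, "z": 0, "claw": -1}, {"ax": 0, "ay": 0, "az": 0, "x": 0.04, "y": 0, "z": 0, "claw": -1}, {"ax": 0, "ay": 0, "az": 0, "x": 0, "y": 0, "z": 0, "claw": -1}, {"ax": 0, "ay": 0, "az": 0, "x": 0, "y": 0, "z": 0, "claw": -1}]'

```text
time_s: 8.4
ee_pos: [0.5876, -0.0389, 0.0389]
tool_rot: [3.141, 0.004, 0.0]
wrist_force: [-5.6, 1.0, 3.6]
width: 0.0002
finger_force: 2.9
```

```bash
python3 - <<'E'
from h import *
look('w5.png','red',(.612,-.039,.092),60)
print(read_state()['wrist_force'])
E
```

```text
tcp [ 0.5876 -0.0389  0.0389] [3.141 0.004 0.   ] w 0.0006 pred uv [254. 241.]
cap [255.1 213.4] [ 218  185   75   73 2878] ((255.1016082763672, 221.99380493164062), 37.11533737182617) at zc 0.092 [ 0.6221 -0.0395  0.092 ]
[-5.71581672  0.74195805  3.61434224]
```

>>> play_rows --rows '[{"ax": 0, "ay": 0, "az": 0, "x": 0.04, "y": 0, "z": 0, "claw": -1}, {"ax": 0, "ay": 0, "az": 0, "x": 0, "y": 0, "z": 0, "claw": -1}, {"ax": 0, "ay": 0, "az": 0, "x": -0.2, "y": 0, "z": 0, "claw": -1}, {"ax": 0, "ay": 0, "az": 0, "x": -0.4, "y": 0, "z": 0, "claw": -1}, {"ax": 0, "ay": 0, "az": 0, "x": -0.4, "y": 0, "z": -0.4, "claw": -1}, {"ax": 0, "ay": 0, "az": 0, "x": -0.3, "y": 0, "z": -0.6, "claw": 0.3}, {"ax": 0, "ay": 0, "az": 0, "x": 0, "y": 0, "z": -0.6, "claw": 0.3}, {"ax": 0, "ay": 0, "az": 0, "x": 0, "y": 0, "z": -0.6, "claw": 0.3}, {"ax": 0, "ay": 0, "az": 0, "x": 0, "y": 0, "z": -0.4, "claw": 0.3}, {"ax": 0, "ay": 0, "az": 0, "x": 0, "y": 0, "z": 0, "claw": 0.3}]'

```text
time_s: 9.28
ee_pos: [0.5285, -0.0392, 0.1731]
tool_rot: [3.142, -0.007, -0.0]
wrist_force: [-0.9, 1.3, -0.8]
width: 0.0293
finger_force: 0.0
```

```bash
python3 - <<'E'
from h import *
im,p,r=look('w6.png','red',(.616,-.039,.092),40)
for nm,X in [('yel',(.452,.097,.085))]:
    q=capblob(im,proj(p,X,True),*HUE[nm],40); print(q and (q[0],plane(p,q[0],.087,True)))
cv2.imwrite('pics/w6b.png',cv2.resize(im[:,:,::-1],(800,600)))
E
```

```text
tcp [ 0.5278 -0.0392  0.1712] [ 3.142 -0.005 -0.   ] w 0.0334 pred uv [254.  92.]
cap [254.8  93.1] [238  77  34  33 861] ((254.75059509277344, 93.15393829345703), 16.772050857543945) at zc 0.092 [ 0.6155 -0.0397  0.092 ]
(array([123.42056075, 310.39875389]), array([0.40908148, 0.09727729, 0.087     ]))
```

View pics/w6b.png

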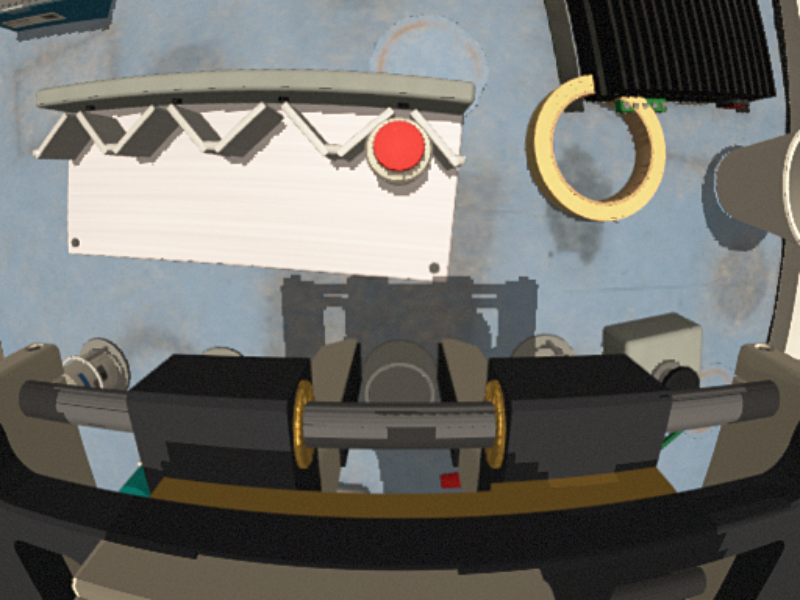

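Red is seated at (0.6155,-0.0397), touching both V faces at about (400,150) in the view and within 1 mm of the predicted seat. Yellow is next.

>>> play_rows --rows '[{"ax": 0, "ay": 0, "az": 0, "x": -0.3, "y": -0.5, "z": -0.2, "claw": 0.3}, {"ax": 0, "ay": 0, "az": 0, "x": -0.4, "y": -0.6, "z": -0.2, "claw": 0.3}, {"ax": 0, "ay": 0, "az": 0, "x": -0.4, "y": -0.6, "z": -0.2, "claw": 0.3}, {"ax": 0, "ay": 0, "az": 0, "x": -0.4, "y": -0.6, "z": 0, "claw": 0.3}, {"ax": 0, "ay": 0, "az": 0, "x": -0.26, "y": -0.43, "z": 0, "claw": 0.3}, {"ax": 0, "ay": 0, "az": 0, "x": 0, "y": 0, "z": 0, "claw": 0.3}, {"ax": 0, "ay": 0, "az": 0, "x": 0, "y": 0, "z": 0, "claw": 0.3}]'

```text
time_s: 9.92
ee_pos: [0.4377, 0.0984, 0.1983]
tool_rot: [3.141, 0.001, 0.004]
wrist_force: [0.4, 0.2, 0.5]
width: 0.0606
finger_force: 0.0
```

```bash
python3 - <<'E'
from h import *
look('w7.png','yel',(.452,.097,.087),40)
E
```

```text
tcp [0.4383 0.0974 0.1984] [3.141e+00 1.000e-03 1.000e-03] w 0.0604 pred uv [256. 177.]
cap [255.1 177.6] [241 163  29  30 699] ((255.24359130859375, 177.57691955566406), 15.182156562805176) at zc 0.087 [0.4518 0.0976 0.087 ]
```

>>> play_rows --rows '[{"ax": 0, "ay": 0, "az": 0, "x": 0.27, "y": 0, "z": 0, "claw": 0.3}, {"ax": 0, "ay": 0, "az": 0, "x": 0, "y": 0, "z": 0.6, "claw": 0.3}, {"ax": 0, "ay": 0, "az": 0, "x": 0, "y": 0, "z": 0.6, "claw": 0.3}, {"ax": 0, "ay": 0, "az": 0, "x": 0, "y": 0, "z": 0.6, "claw": 0.3}, {"ax": 0, "ay": 0, "az": 0, "x": 0, "y": 0, "z": 0.4, "claw": 0.3}, {"ax": 0, "ay": 0, "az": 0, "x": 0, "y": 0, "z": 0.28, "claw": 0.3}, {"ax": 0, "ay": 0, "az": 0, "x": 0, "y": 0, "z": 0, "claw": 0.3}, {"ax": 0, "ay": 0, "az": 0, "x": 0, "y": 0, "z": 0, "claw": 0.0}, {"ax": 0, "ay": 0, "az": 0, "x": 0, "y": 0, "z": 0, "claw": -0.3}, {"ax": 0, "ay": 0, "az": 0, "x": 0, "y": 0, "z": 0, "claw": -1}, {"ax": 0, "ay": 0, "az": 0, "x": 0, "y": 0, "z": 0, "claw": -1}, {"ax": 0, "ay": 0, "az": 0, "x": 0, "y": 0, "z": 0, "claw": -1}]'

```text
time_s: 10.97
ee_pos: [0.4526, 0.0974, 0.076]
tool_rot: [-3.141, -0.002, -0.0]
wrist_force: [0.7, -0.1, 3.6]
width: 0.0374
finger_force: 30.0
```

>>> play_rows --rows '[{"ax": 0, "ay": 0, "az": 0, "x": 0, "y": 0, "z": 0, "claw": -1}, {"ax": 0, "ay": 0, "az": 0, "x": 0, "y": 0, "z": 0, "claw": -1}]'

```text
time_s: 11.13
ee_pos: [0.4526, 0.0974, 0.0759]
tool_rot: [-3.141, -0.002, 0.0]
wrist_force: [0.3, -0.7, 8.5]
width: 0.038
finger_force: 30.0
```

>>> play_rows --rows '[{"ax": 0, "ay": 0, "az": 0, "x": 0, "y": 0, "z": -0.1, "claw": -1}, {"ax": 0, "ay": 0, "az": 0, "x": 0, "y": 0, "z": -0.15, "claw": -1}, {"ax": 0, "ay": 0, "az": 0, "x": 0, "y": 0, "z": -0.15, "claw": -1}, {"ax": 0, "ay": 0, "az": 0, "x": 0, "y": 0, "z": -0.15, "claw": -1}, {"ax": 0, "ay": 0, "az": 0, "x": 0, "y": 0, "z": -0.15, "claw": -1}, {"ax": 0, "ay": 0, "az": 0, "x": 0, "y": 0, "z": -0.15, "claw": -1}, {"ax": 0, "ay": 0, "az": 0, "x": 0, "y": 0, "z": -0.15, "claw": -1}, {"ax": 0, "ay": 0, "az": 0, "x": 0, "y": 0, "z": -0.15, "claw": -1}, {"ax": 0, "ay": 0, "az": 0, "x": 0, "y": 0, "z": 0, "claw": -1}]'

```text
time_s: 11.88
ee_pos: [0.4526, 0.0975, 0.1341]
tool_rot: [-3.141, -0.002, 0.0]
wrist_force: [0.2, -0.2, -1.3]
width: 0.0371
finger_force: 30.0
```

```bash
python3 - <<'E'
from h import *
im,p=cap('side','s2.png')
cv2.imwrite('pics/s2c.png',cv2.resize(im[100:260,200:400,::-1],(600,480),interpolation=cv2.INTER_CUBIC))
look('w8.png','yel',(.4526,.097,.15),50)
E
```

```text
tcp [0.4522 0.0974 0.133 ] [-3.141e+00 -1.000e-03  0.000e+00] w 0.0372 pred uv [255. 256.]
cap [255.4 242.6] [ 230  223   52   35 1477] ((255.2353973388672, 249.252685546875), 26.39794158935547) at zc 0.15 [0.4598 0.0966 0.15  ]
```

View pics/s2c.png

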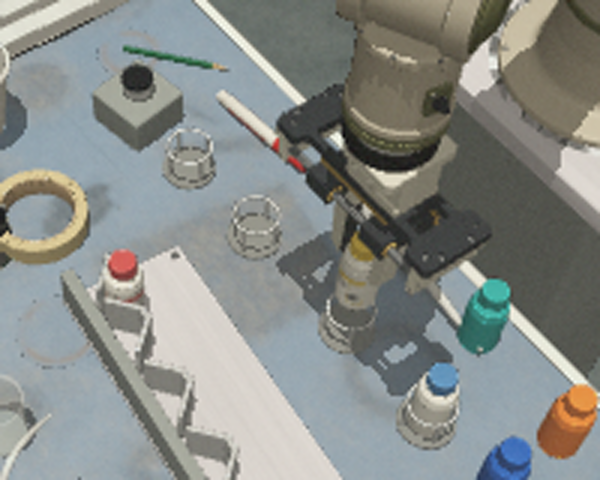

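Yellow is out and its stand is upright. The cap sits at the same wrist pixel row (242.6) as red did, so nothing has slipped.

>>> play_rows --rows '[{"ax": 0, "ay": 0, "az": 0, "x": 0.4, "y": -0.06, "z": 0, "claw": -1}, {"ax": 0, "ay": 0, "az": 0, "x": 0.5, "y": -0.07, "z": 0, "claw": -1}, {"ax": 0, "ay": 0, "az": 0, "x": 0.5, "y": -0.07, "z": 0, "claw": -1}, {"ax": 0, "ay": 0, "az": 0, "x": 0.5, "y": -0.07, "z": 0, "claw": -1}, {"ax": 0, "ay": 0, "az": 0, "x": 0.4, "y": -0.05, "z": 0.1, "claw": -1}, {"ax": 0, "ay": 0, "az": 0, "x": 0.25, "y": -0.05, "z": 0.3, "claw": -1}, {"ax": 0, "ay": 0, "az": 0, "x": 0, "y": 0, "z": 0.3, "claw": -1}, {"ax": 0, "ay": 0, "az": 0, "x": 0, "y": 0, "z": 0.2, "claw": -1}, {"ax": 0, "ay": 0, "az": 0, "x": 0, "y": 0, "z": 0.1, "claw": -1}, {"ax": 0, "ay": 0, "az": 0, "x": 0, "y": 0, "z": 0, "claw": -1}, {"ax": 0, "ay": 0, "az": 0, "x": 0, "y": 0, "z": 0, "claw": -1}]'

```text
time_s: 12.9
ee_pos: [0.579, 0.1159, 0.0826]
tool_rot: [3.141, 0.001, 0.0]
wrist_force: [-1.8, 0.7, -1.5]
width: 0.0377
finger_force: 30.0
```

```bash
python3 - <<'E'
from h import *
look('w9.png','yel',(.58,.116,.1),50)
E
```

```text
tcp [0.5794 0.116  0.083 ] [ 3.142 -0.     0.   ] w 0.0377 pred uv [253. 255.]
cap [255.4 242.6] [ 230  223   52   35 1473] ((255.2353973388672, 249.252685546875), 26.39794158935547) at zc 0.1 [0.5868 0.1151 0.1   ]
```

>>> play_rows --rows '[{"ax": 0, "ay": 0, "az": 0, "x": 0, "y": 0, "z": 0.08, "claw": -1}, {"ax": 0, "ay": 0, "az": 0, "x": 0.1, "y": 0.01, "z": 0.02, "claw": -1}, {"ax": 0, "ay": 0, "az": 0, "x": 0.2, "y": 0.02, "z": 0, "claw": -1}, {"ax": 0, "ay": 0, "az": 0, "x": 0.2, "y": 0.02, "z": 0, "claw": -1}, {"ax": 0, "ay": 0, "az": 0, "x": 0.2, "y": 0.02, "z": 0, "claw": -1}, {"ax": 0, "ay": 0, "az": 0, "x": 0.15, "y": 0.01, "z": 0, "claw": -1}, {"ax": 0, "ay": 0, "az": 0, "x": 0, "y": 0, "z": 0, "claw": -1}, {"ax": 0, "ay": 0, "az": 0, "x": 0, "y": 0, "z": 0, "claw": -1}]'

```text
time_s: 13.62
ee_pos: [0.6224, 0.1117, 0.0775]
tool_rot: [-3.142, 0.0, -0.0]
wrist_force: [-0.1, -0.3, -0.8]
width: 0.037
finger_force: 30.0
```

Release, rise, back off, close and lower behind it.

>>> play_rows --rows '[{"ax": 0, "ay": 0, "az": 0, "x": 0, "y": 0, "z": 0.016, "claw": -1}, {"ax": 0, "ay": 0, "az": 0, "x": 0, "y": 0, "z": 0, "claw": -0.1}, {"ax": 0, "ay": 0, "az": 0, "x": 0, "y": 0, "z": 0, "claw": 0.08}, {"ax": 0, "ay": 0, "az": 0, "x": 0, "y": 0, "z": 0, "claw": 0.08}, {"ax": 0, "ay": 0, "az": 0, "x": 0, "y": 0, "z": 0, "claw": 0.08}, {"ax": 0, "ay": 0, "az": 0, "x": 0, "y": 0, "z": -0.2, "claw": 0.08}, {"ax": 0, "ay": 0, "az": 0, "x": 0, "y": 0, "z": -0.4, "claw": 0.08}, {"ax": 0, "ay": 0, "az": 0, "x": 0, "y": 0, "z": -0.5, "claw": 0.08}, {"ax": 0, "ay": 0, "az": 0, "x": 0, "y": 0, "z": 0, "claw": 0.08}]'

```text
time_s: 14.37
ee_pos: [0.624, 0.1125, 0.1365]
tool_rot: [-3.14, -0.006, 0.0]
wrist_force: [0.1, 0.3, 0.7]
width: 0.0503
finger_force: 0.0
```

```bash
python3 - <<'E'
from h import *
look('w10.png','yel',(.623,.112,.092),40)
E
```

```text
tcp [0.6234 0.1123 0.1348] [-3.141 -0.004  0.   ] w 0.0497 pred uv [255. 219.]
cap [254.8 218.6] [ 236  199   38   40 1176] ((254.87586975097656, 218.56729125976562), 19.68233299255371) at zc 0.092 [0.6229 0.112  0.092 ]
```

>>> play_rows --rows '[{"ax": 0, "ay": 0, "az": 0, "x": -0.5, "y": 0, "z": 0, "claw": -1}, {"ax": 0, "ay": 0, "az": 0, "x": -0.45, "y": 0, "z": 0, "claw": -1}, {"ax": 0, "ay": 0, "az": 0, "x": 0, "y": 0, "z": 0, "claw": -1}, {"ax": 0, "ay": 0, "az": 0, "x": 0, "y": 0, "z": 0.6, "claw": -1}, {"ax": 0, "ay": 0, "az": 0, "x": 0, "y": 0, "z": 0.6, "claw": -1}, {"ax": 0, "ay": 0, "az": 0, "x": 0, "y": 0, "z": 0.5, "claw": -1}, {"ax": 0, "ay": 0, "az": 0, "x": 0, "y": 0, "z": 0.15, "claw": -1}, {"ax": 0, "ay": 0, "az": 0, "x": 0, "y": 0, "z": 0, "claw": -1}, {"ax": 0, "ay": 0, "az": 0, "x": 0.2, "y": 0, "z": 0, "claw": -1}, {"ax": 0, "ay": 0, "az": 0, "x": 0.1, "y": 0, "z": 0, "claw": -1}, {"ax": 0, "ay": 0, "az": 0, "x": 0.05, "y": 0, "z": 0, "claw": -1}, {"ax": 0, "ay": 0, "az": 0, "x": 0, "y": 0, "z": 0, "claw": -1}]'

```text
time_s: 15.42
ee_pos: [0.5937, 0.112, 0.0406]
tool_rot: [-3.141, -0.003, -0.0]
wrist_force: [-0.7, -0.7, -1.1]
width: 0.0004
finger_force: 0.0
```

>>> play_rows --rows '[{"ax": 0, "ay": 0, "az": 0, "x": 0.05, "y": 0, "z": 0, "claw": -1}, {"ax": 0, "ay": 0, "az": 0, "x": 0.05, "y": 0, "z": 0, "claw": -1}, {"ax": 0, "ay": 0, "az": 0, "x": 0.05, "y": 0, "z": 0, "claw": -1}, {"ax": 0, "ay": 0, "az": 0, "x": 0.04, "y": 0, "z": 0, "claw": -1}, {"ax": 0, "ay": 0, "az": 0, "x": 0, "y": 0, "z": 0, "claw": -1}, {"ax": 0, "ay": 0, "az": 0, "x": 0, "y": 0, "z": 0, "claw": -1}]'

```text
time_s: 15.92
ee_pos: [0.6009, 0.1122, 0.0393]
tool_rot: [3.142, 0.001, 0.001]
wrist_force: [-3.8, 1.4, 3.9]
width: 0.0002
finger_force: 1.9
```

>>> play_rows --rows '[{"ax": 0, "ay": 0, "az": 0, "x": 0.04, "y": 0, "z": 0, "claw": -1}, {"ax": 0, "ay": 0, "az": 0, "x": 0.04, "y": 0, "z": 0, "claw": -1}, {"ax": 0, "ay": 0, "az": 0, "x": 0, "y": 0, "z": 0, "claw": -1}, {"ax": 0, "ay": 0, "az": 0, "x": -0.2, "y": 0, "z": 0, "claw": -1}, {"ax": 0, "ay": 0, "az": 0, "x": -0.4, "y": 0, "z": 0, "claw": -1}, {"ax": 0, "ay": 0, "az": 0, "x": -0.5, "y": 0, "z": -0.4, "claw": -1}, {"ax": 0, "ay": 0, "az": 0, "x": -0.3, "y": 0, "z": -0.6, "claw": 0.3}, {"ax": 0, "ay": 0, "az": 0, "x": 0, "y": 0, "z": -0.7, "claw": 0.3}, {"ax": 0, "ay": 0, "az": 0, "x": 0, "y": 0, "z": -0.7, "claw": 0.3}, {"ax": 0, "ay": 0, "az": 0, "x": 0, "y": 0, "z": -0.6, "claw": 0.3}, {"ax": 0, "ay": 0, "az": 0, "x": 0, "y": 0, "z": 0, "claw": 0.3}]'

```text
time_s: 16.83
ee_pos: [0.5385, 0.1126, 0.195]
tool_rot: [-3.139, -0.01, -0.0]
wrist_force: [1.0, -0.2, -0.1]
width: 0.0291
finger_force: 0.0
```

```bash
python3 - <<'E'
from h import *
im,p,r=look('w11.png','yel',(.629,.112,.092),40)
q=capblob(im,proj(p,(.6155,-.0397,.092),True),*HUE['red'],40); print(q and plane(p,q[0],.092,True))
q=capblob(im,proj(p,(.455,.216,.087),True),*HUE['blue'],40); print(q and (q[0],q[1],plane(p,q[0],.087,True)))
E
```

```text
tcp [0.5377 0.1122 0.1925] [-3.14  -0.007 -0.   ] w 0.033 pred uv [255.  92.]
cap [255.5  92.3] [241  78  30  30 726] ((255.25999450683594, 92.5), 15.411702156066895) at zc 0.092 [0.6286 0.1117 0.092 ]
[ 0.61550296 -0.03568233  0.092     ]
None
```

>>> play_rows --rows '[{"ax": 0, "ay": 0, "az": 0, "x": -0.3, "y": -0.3, "z": -0.1, "claw": 0.3}, {"ax": 0, "ay": 0, "az": 0, "x": -0.5, "y": -0.5, "z": 0, "claw": 0.3}, {"ax": 0, "ay": 0, "az": 0, "x": -0.5, "y": -0.5, "z": 0, "claw": 0.3}, {"ax": 0, "ay": 0, "az": 0, "x": -0.4, "y": -0.5, "z": 0, "claw": 0.3}, {"ax": 0, "ay": 0, "az": 0, "x": -0.2, "y": -0.28, "z": 0, "claw": 0.3}, {"ax": 0, "ay": 0, "az": 0, "x": 0, "y": 0, "z": 0, "claw": 0.3}, {"ax": 0, "ay": 0, "az": 0, "x": 0, "y": 0, "z": 0, "claw": 0.3}]'

```text
time_s: 17.47
ee_pos: [0.4401, 0.2164, 0.1936]
tool_rot: [3.141, 0.0, 0.002]
wrist_force: [0.2, 0.1, -0.1]
width: 0.0604
finger_force: 0.0
```

```bash
python3 - <<'E'
from h import *
im,p,r=look('w12.png','blue',(.455,.216,.087),40)
cv2.imwrite('pics/w12b.png',im[:,:,::-1])
E
```

```text
tcp [0.4407 0.2155 0.1936] [3.141e+00 0.000e+00 1.000e-03] w 0.0606 pred uv [255. 178.]
cap [254.6 177.2] [241 163  28  30 670] ((255.23870849609375, 177.3741912841797), 14.986231803894043) at zc 0.087 [0.4555 0.2161 0.087 ]
```

View pics/w12b.png

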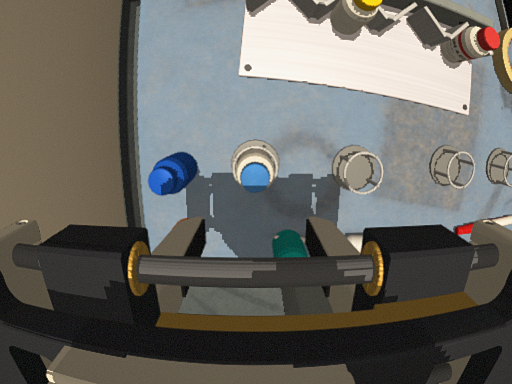

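The white bottle with the blue cap is at (255,177) in its stand. The solid blue look-alike at (172,174) is clear of the fingers, and three empty stands are upright.

>>> play_rows --rows '[{"ax": 0, "ay": 0, "az": 0, "x": 0.3, "y": -0.01, "z": 0, "claw": 0.3}, {"ax": 0, "ay": 0, "az": 0, "x": 0, "y": 0, "z": 0.6, "claw": 0.3}, {"ax": 0, "ay": 0, "az": 0, "x": 0, "y": 0, "z": 0.6, "claw": 0.3}, {"ax": 0, "ay": 0, "az": 0, "x": 0, "y": 0, "z": 0.6, "claw": 0.3}, {"ax": 0, "ay": 0, "az": 0, "x": 0, "y": 0, "z": 0.36, "claw": 0.3}, {"ax": 0, "ay": 0, "az": 0, "x": 0, "y": 0, "z": 0.2, "claw": 0.3}, {"ax": 0, "ay": 0, "az": 0, "x": 0, "y": 0, "z": 0, "claw": 0.3}, {"ax": 0, "ay": 0, "az": 0, "x": 0, "y": 0, "z": 0, "claw": 0.0}, {"ax": 0, "ay": 0, "az": 0, "x": 0, "y": 0, "z": 0, "claw": -0.3}, {"ax": 0, "ay": 0, "az": 0, "x": 0, "y": 0, "z": 0, "claw": -1}, {"ax": 0, "ay": 0, "az": 0, "x": 0, "y": 0, "z": 0, "claw": -1}, {"ax": 0, "ay": 0, "az": 0, "x": 0, "y": 0, "z": 0, "claw": -1}]'

```text
time_s: 18.52
ee_pos: [0.4561, 0.2167, 0.0774]
tool_rot: [-3.141, -0.002, 0.0]
wrist_force: [0.1, -0.3, 6.0]
width: 0.0373
finger_force: 30.0
```

>>> play_rows --rows '[{"ax": 0, "ay": 0, "az": 0, "x": 0, "y": 0, "z": 0, "claw": -1}, {"ax": 0, "ay": 0, "az": 0, "x": 0, "y": 0, "z": 0, "claw": -1}]'

```text
time_s: 18.68
ee_pos: [0.4561, 0.2167, 0.0773]
tool_rot: [-3.141, -0.002, 0.0]
wrist_force: [-0.9, -1.4, 7.9]
width: 0.0371
finger_force: 30.0
```

>>> play_rows --rows '[{"ax": 0, "ay": 0, "az": 0, "x": 0, "y": 0, "z": -0.1, "claw": -1}, {"ax": 0, "ay": 0, "az": 0, "x": 0, "y": 0, "z": -0.15, "claw": -1}, {"ax": 0, "ay": 0, "az": 0, "x": 0, "y": 0, "z": -0.15, "claw": -1}, {"ax": 0, "ay": 0, "az": 0, "x": 0, "y": 0, "z": -0.15, "claw": -1}, {"ax": 0, "ay": 0, "az": 0, "x": 0, "y": 0, "z": -0.15, "claw": -1}, {"ax": 0, "ay": 0, "az": 0, "x": 0, "y": 0, "z": -0.15, "claw": -1}, {"ax": 0, "ay": 0, "az": 0, "x": 0, "y": 0, "z": -0.15, "claw": -1}, {"ax": 0, "ay": 0, "az": 0, "x": 0, "y": 0, "z": -0.15, "claw": -1}, {"ax": 0, "ay": 0, "az": 0, "x": 0, "y": 0, "z": 0, "claw": -1}]'

```text
time_s: 19.43
ee_pos: [0.456, 0.2167, 0.1354]
tool_rot: [-3.141, -0.002, 0.0]
wrist_force: [0.3, -0.4, -0.9]
width: 0.0375
finger_force: 30.0
```

```bash
python3 - <<'E'
from h import *
im,p=cap('side','s3.png')
cv2.imwrite('pics/s3c.png',cv2.resize(im[100:280,200:400,::-1],(600,540),interpolation=cv2.INTER_CUBIC))
look('w13.png','blue',(.456,.217,.15),50)
E
```

```text
tcp [0.4557 0.2165 0.1342] [-3.141e+00 -1.000e-03  0.000e+00] w 0.0377 pred uv [253. 255.]
cap [255.2 242. ] [ 230  223   51   35 1482] ((255.0, 247.96774291992188), 25.970325469970703) at zc 0.15 [0.463  0.2159 0.15  ]
```

View pics/s3c.png

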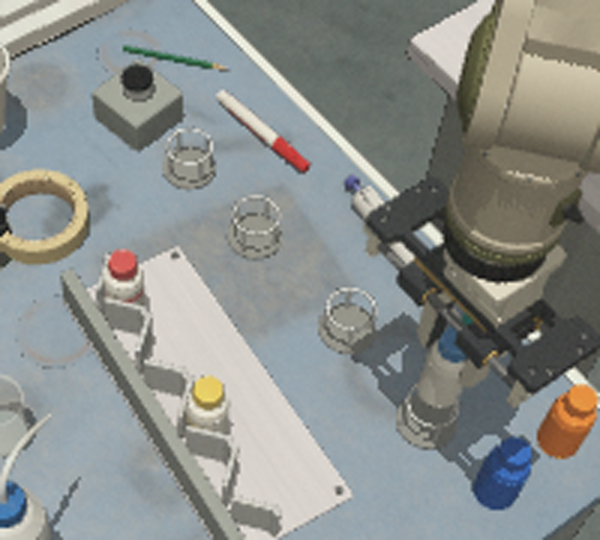

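Blue is out and all stands are upright. Red and yellow are seated at (123,275) and (208,405).

>>> play_rows --rows '[{"ax": 0, "ay": 0, "az": 0, "x": 0.4, "y": 0.08, "z": 0, "claw": -1}, {"ax": 0, "ay": 0, "az": 0, "x": 0.5, "y": 0.1, "z": 0, "claw": -1}, {"ax": 0, "ay": 0, "az": 0, "x": 0.5, "y": 0.1, "z": 0, "claw": -1}, {"ax": 0, "ay": 0, "az": 0, "x": 0.5, "y": 0.1, "z": 0, "claw": -1}, {"ax": 0, "ay": 0, "az": 0, "x": 0.43, "y": 0.08, "z": 0.1, "claw": -1}, {"ax": 0, "ay": 0, "az": 0, "x": 0.3, "y": 0.04, "z": 0.3, "claw": -1}, {"ax": 0, "ay": 0, "az": 0, "x": 0, "y": 0, "z": 0.3, "claw": -1}, {"ax": 0, "ay": 0, "az": 0, "x": 0, "y": 0, "z": 0.2, "claw": -1}, {"ax": 0, "ay": 0, "az": 0, "x": 0, "y": 0, "z": 0.1, "claw": -1}, {"ax": 0, "ay": 0, "az": 0, "x": 0, "y": 0, "z": 0, "claw": -1}, {"ax": 0, "ay": 0, "az": 0, "x": 0, "y": 0, "z": 0, "claw": -1}]'

```text
time_s: 20.45
ee_pos: [0.5864, 0.1917, 0.0838]
tool_rot: [3.141, 0.001, 0.001]
wrist_force: [-0.1, -0.4, -0.4]
width: 0.0373
finger_force: 30.0
```

```bash
python3 - <<'E'
from h import *
look('w14.png','blue',(.587,.191,.1),50)
E
```

```text
tcp [0.5867 0.1918 0.0843] [-3.141e+00 -0.000e+00  1.000e-03] w 0.0375 pred uv [255. 255.]
cap [255.2 242.1] [ 230  223   51   35 1481] ((255.0, 247.96774291992188), 25.970325469970703) at zc 0.1 [0.5939 0.191  0.1   ]
```

>>> play_rows --rows '[{"ax": 0, "ay": 0, "az": 0, "x": 0, "y": 0, "z": 0.08, "claw": -1}, {"ax": 0, "ay": 0, "az": 0, "x": 0.1, "y": 0.02, "z": 0.02, "claw": -1}, {"ax": 0, "ay": 0, "az": 0, "x": 0.2, "y": 0.02, "z": 0, "claw": -1}, {"ax": 0, "ay": 0, "az": 0, "x": 0.2, "y": 0.02, "z": 0, "claw": -1}, {"ax": 0, "ay": 0, "az": 0, "x": 0.2, "y": 0.02, "z": 0, "claw": -1}, {"ax": 0, "ay": 0, "az": 0, "x": 0.15, "y": 0.01, "z": 0, "claw": -1}, {"ax": 0, "ay": 0, "az": 0, "x": 0, "y": 0, "z": 0, "claw": -1}, {"ax": 0, "ay": 0, "az": 0, "x": 0, "y": 0, "z": 0, "claw": -1}]'

```text
time_s: 21.17
ee_pos: [0.6299, 0.1867, 0.0786]
tool_rot: [-3.142, 0.0, -0.0]
wrist_force: [-0.6, 0.3, -0.8]
width: 0.0371
finger_force: 30.0
```

>>> play_rows --rows '[{"ax": 0, "ay": 0, "az": 0, "x": 0, "y": 0, "z": 0.016, "claw": -1}, {"ax": 0, "ay": 0, "az": 0, "x": 0, "y": 0, "z": 0, "claw": -1}]'

```text
time_s: 21.33
ee_pos: [0.6294, 0.1869, 0.0785]
tool_rot: [3.141, -0.0, 0.0]
wrist_force: [0.8, -0.7, 2.6]
width: 0.0374
finger_force: 30.0
```

Contact is felt, so release.

>>> play_rows --rows '[{"ax": 0, "ay": 0, "az": 0, "x": 0, "y": 0, "z": 0, "claw": -0.1}, {"ax": 0, "ay": 0, "az": 0, "x": 0, "y": 0, "z": 0, "claw": 0.08}, {"ax": 0, "ay": 0, "az": 0, "x": 0, "y": 0, "z": 0, "claw": 0.08}, {"ax": 0, "ay": 0, "az": 0, "x": 0, "y": 0, "z": 0, "claw": 0.08}, {"ax": 0, "ay": 0, "az": 0, "x": 0, "y": 0, "z": -0.2, "claw": 0.08}, {"ax": 0, "ay": 0, "az": 0, "x": 0, "y": 0, "z": -0.4, "claw": 0.08}, {"ax": 0, "ay": 0, "az": 0, "x": 0, "y": 0, "z": -0.5, "claw": 0.08}, {"ax": 0, "ay": 0, "az": 0, "x": 0, "y": 0, "z": 0, "claw": 0.08}]'

```text
time_s: 22.0
ee_pos: [0.6315, 0.1878, 0.1379]
tool_rot: [-3.139, -0.006, 0.0]
wrist_force: [0.5, 0.2, 0.1]
width: 0.0502
finger_force: 0.0
```

```bash
python3 - <<'E'
from h import *
look('w15.png','blue',(.63,.187,.092),40)
E
```

```text
tcp [0.6309 0.1875 0.1361] [-3.14  -0.004  0.   ] w 0.0502 pred uv [255. 219.]
cap [256.4 217.2] [ 239  199   36   38 1081] ((256.5, 217.17567443847656), 18.989707946777344) at zc 0.092 [0.631  0.1862 0.092 ]
```

>>> play_rows --rows '[{"ax": 0, "ay": 0, "az": 0, "x": -0.5, "y": 0, "z": 0, "claw": -1}, {"ax": 0, "ay": 0, "az": 0, "x": -0.45, "y": 0, "z": 0, "claw": -1}, {"ax": 0, "ay": 0, "az": 0, "x": 0, "y": 0, "z": 0, "claw": -1}, {"ax": 0, "ay": 0, "az": 0, "x": 0, "y": 0, "z": 0.6, "claw": -1}, {"ax": 0, "ay": 0, "az": 0, "x": 0, "y": 0, "z": 0.6, "claw": -1}, {"ax": 0, "ay": 0, "az": 0, "x": 0, "y": 0, "z": 0.5, "claw": -1}, {"ax": 0, "ay": 0, "az": 0, "x": 0, "y": 0, "z": 0.17, "claw": -1}, {"ax": 0, "ay": 0, "az": 0, "x": 0, "y": 0, "z": 0, "claw": -1}, {"ax": 0, "ay": 0, "az": 0, "x": 0.2, "y": 0, "z": 0, "claw": -1}, {"ax": 0, "ay": 0, "az": 0, "x": 0.1, "y": 0, "z": 0, "claw": -1}, {"ax": 0, "ay": 0, "az": 0, "x": 0.05, "y": 0, "z": 0, "claw": -1}, {"ax": 0, "ay": 0, "az": 0, "x": 0, "y": 0, "z": 0, "claw": -1}]'

```text
time_s: 23.05
ee_pos: [0.6013, 0.187, 0.0409]
tool_rot: [-3.141, -0.003, -0.001]
wrist_force: [0.9, -0.1, -0.2]
width: 0.0005
finger_force: 0.0
```

>>> play_rows --rows '[{"ax": 0, "ay": 0, "az": 0, "x": 0.05, "y": 0, "z": 0, "claw": -1}, {"ax": 0, "ay": 0, "az": 0, "x": 0.05, "y": 0, "z": 0, "claw": -1}, {"ax": 0, "ay": 0, "az": 0, "x": 0.05, "y": 0, "z": 0, "claw": -1}, {"ax": 0, "ay": 0, "az": 0, "x": 0.04, "y": 0, "z": 0, "claw": -1}, {"ax": 0, "ay": 0, "az": 0, "x": 0, "y": 0, "z": 0, "claw": -1}, {"ax": 0, "ay": 0, "az": 0, "x": 0, "y": 0, "z": 0, "claw": -1}]'

```text
time_s: 23.55
ee_pos: [0.6068, 0.188, 0.0396]
tool_rot: [-3.141, 0.004, 0.002]
wrist_force: [-6.7, 2.0, 5.5]
width: 0.0006
finger_force: 3.6
```

>>> play_rows --rows '[{"ax": 0, "ay": 0, "az": 0, "x": 0.04, "y": 0, "z": 0, "claw": -1}, {"ax": 0, "ay": 0, "az": 0, "x": 0, "y": 0, "z": 0, "claw": -1}, {"ax": 0, "ay": 0, "az": 0, "x": -0.2, "y": 0, "z": 0, "claw": -1}, {"ax": 0, "ay": 0, "az": 0, "x": -0.4, "y": 0, "z": 0, "claw": -1}, {"ax": 0, "ay": 0, "az": 0, "x": -0.5, "y": 0, "z": -0.4, "claw": -1}, {"ax": 0, "ay": 0, "az": 0, "x": -0.3, "y": 0, "z": -0.6, "claw": -1}, {"ax": 0, "ay": 0, "az": 0, "x": 0, "y": 0, "z": -0.7, "claw": -1}, {"ax": 0, "ay": 0, "az": 0, "x": 0, "y": 0, "z": -0.7, "claw": -1}, {"ax": 0, "ay": 0, "az": 0, "x": 0, "y": 0.4, "z": -0.6, "claw": -1}, {"ax": 0, "ay": 0, "az": 0, "x": 0, "y": 0.6, "z": 0, "claw": -1}, {"ax": 0, "ay": 0, "az": 0, "x": 0, "y": 0, "z": 0, "claw": -1}]'

```text
time_s: 24.47
ee_pos: [0.5419, 0.1315, 0.1917]
tool_rot: [3.14, -0.004, -0.005]
wrist_force: [-0.4, -1.2, -0.8]
width: 0.0006
finger_force: 0.0
```

```bash
python3 - <<'E'
from h import *
im,p,r=look('w16.png','blue',(.636,.187,.092),40)
for n,X in [('yel',(.629,.112,.092)),('red',(.6155,-.0397,.092))]:
    q=capblob(im,proj(p,X,True),*HUE[n],30); print(n,q and plane(p,q[0],.092,True))
cv2.imwrite('pics/w16b.png',cv2.resize(im[0:220,:,::-1],(800,344)))
E
```

```text
tcp [0.5414 0.1337 0.1907] [ 3.141e+00 -2.000e-03 -4.000e-03] w 0.0007 pred uv [187.  88.]
cap [188.7  90. ] [173  75  32  30 713] ((188.53225708007812, 90.5), 15.540404319763184) at zc 0.092 [0.6346 0.1859 0.092 ]
yel [0.62880925 0.11198798 0.092     ]
red [ 0.61564247 -0.03506534  0.092     ]
```

View pics/w16b.png

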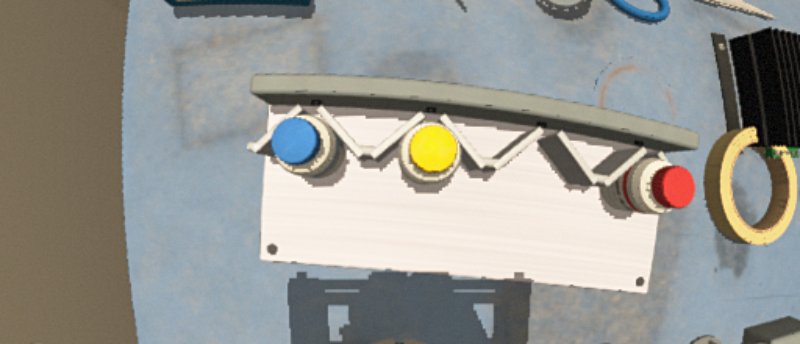

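All three bottles rest against both faces of their Vs: (296,140) blue, (434,148) yellow and (672,187) red. Their spacing agrees with the seat pitch. Next I go to the log key.

>>> play_rows --rows '[{"ax": 0, "ay": 0, "az": 0, "x": -0.17, "y": 0.5, "z": -0.2, "claw": -1}, {"ax": 0, "ay": 0, "az": 0, "x": -0.2, "y": 0.75, "z": 0, "claw": -1}, {"ax": 0, "ay": 0, "az": 0, "x": -0.2, "y": 0.75, "z": 0, "claw": -1}, {"ax": 0, "ay": 0, "az": 0, "x": -0.2, "y": 0.75, "z": 0, "claw": -1}, {"ax": 0, "ay": 0, "az": 0, "x": -0.2, "y": 0.75, "z": 0, "claw": -1}, {"ax": 0, "ay": 0, "az": 0, "x": -0.2, "y": 0.75, "z": 0, "claw": -1}, {"ax": 0, "ay": 0, "az": 0, "x": -0.2, "y": 0.75, "z": 0, "claw": -1}, {"ax": 0, "ay": 0, "az": 0, "x": -0.2, "y": 0.75, "z": 0, "claw": -1}, {"ax": 0, "ay": 0, "az": 0, "x": -0.2, "y": 0.75, "z": 0, "claw": -1}, {"ax": 0, "ay": 0, "az": 0, "x": 0, "y": 0.6, "z": 0.2, "claw": -1}, {"ax": 0, "ay": 0, "az": 0, "x": 0, "y": 0.3, "z": 0.2, "claw": -1}, {"ax": 0, "ay": 0, "az": 0, "x": 0, "y": 0, "z": 0, "claw": -1}]'

```text
time_s: 25.52
ee_pos: [0.4518, -0.2358, 0.1776]
tool_rot: [-3.142, 0.002, -0.004]
wrist_force: [-0.2, -0.1, 0.0]
width: 0.0004
finger_force: 0.0
```

```bash
python3 - <<'E'
from h import *
im,p=cap('wrist','w17.png');s=read_state();print(s['ee_pos'],s['tool_rot'],s['wrist_force'])
u=proj(p,(.4661,-.2362,.067),True);print(u)
H=cv2.cvtColor(im,cv2.COLOR_RGB2GRAY);m=(H<45).astype(np.uint8)
w=np.zeros_like(m);x,y=np.int32(u);w[y-28:y+28,x-28:x+28]=1
k,l,st,ce=cv2.connectedComponentsWithStats(m*w);i=1+np.argmax(st[1:,4])
print(ce[i],st[i],plane(p,ce[i],.067,True))
E
```

```text
[ 0.45216907 -0.2334433   0.17814474] [-3.14054886e+00  1.95430118e-03 -1.94483277e-03] [-0.21892655  0.38242821  0.274618  ]
[254.60350077 177.34783849]
[254.83304348 181.11826087] [237 158  37  36 575] [ 0.46266209 -0.23639183  0.067     ]
```

>>> play_rows --rows '[{"ax": 0, "ay": 0, "az": 0, "x": 0.27, "y": 0.06, "z": 0, "claw": -1}, {"ax": 0, "ay": 0, "az": 0, "x": 0, "y": 0, "z": 0.6, "claw": -1}, {"ax": 0, "ay": 0, "az": 0, "x": 0, "y": 0, "z": 0.6, "claw": -1}, {"ax": 0, "ay": 0, "az": 0, "x": 0, "y": 0, "z": 0.4, "claw": -1}, {"ax": 0, "ay": 0, "az": 0, "x": 0, "y": 0, "z": 0.1, "claw": -1}, {"ax": 0, "ay": 0, "az": 0, "x": 0, "y": 0, "z": 0, "claw": -1}, {"ax": 0, "ay": 0, "az": 0, "x": 0, "y": 0, "z": 0.1, "claw": -1}, {"ax": 0, "ay": 0, "az": 0, "x": 0, "y": 0, "z": 0.1, "claw": -1}, {"ax": 0, "ay": 0, "az": 0, "x": 0, "y": 0, "z": 0.1, "claw": -1}, {"ax": 0, "ay": 0, "az": 0, "x": 0, "y": 0, "z": 0, "claw": -1}]'

```text
time_s: 26.4
ee_pos: [0.4671, -0.2358, 0.0798]
tool_rot: [3.141, -0.002, 0.001]
wrist_force: [2.6, 1.9, 4.9]
width: 0.0004
finger_force: 2.4
```

>>> play_rows --rows '[{"ax": 0, "ay": 0, "az": 0, "x": 0, "y": 0, "z": 0.08, "claw": -1}, {"ax": 0, "ay": 0, "az": 0, "x": 0, "y": 0, "z": 0.08, "claw": -1}, {"ax": 0, "ay": 0, "az": 0, "x": 0, "y": 0, "z": 0.06, "claw": -1}, {"ax": 0, "ay": 0, "az": 0, "x": 0, "y": 0, "z": 0, "claw": -1}, {"ax": 0, "ay": 0, "az": 0, "x": 0, "y": 0, "z": 0, "claw": -1}]'

```text
time_s: 26.82
ee_pos: [0.4672, -0.2359, 0.0711]
tool_rot: [3.141, -0.003, 0.001]
wrist_force: [-3.3, 5.2, 31.3]
width: 0.0008
finger_force: 15.5
```

31 N at TCP 0.071 means the plunger bottomed out, with the tip at 0.054. Release, then clear the area.

>>> play_rows --rows '[{"ax": 0, "ay": 0, "az": 0, "x": 0, "y": 0, "z": -0.2, "claw": -1}, {"ax": 0, "ay": 0, "az": 0, "x": 0, "y": 0, "z": -0.4, "claw": -1}, {"ax": 0, "ay": 0, "az": 0, "x": 0, "y": 0, "z": -0.6, "claw": -1}, {"ax": 0, "ay": 0, "az": 0, "x": 0, "y": 0, "z": -0.7, "claw": -1}, {"ax": 0, "ay": 0, "az": 0, "x": 0, "y": 0, "z": -0.7, "claw": -1}, {"ax": 0, "ay": 0, "az": 0, "x": 0, "y": 0, "z": -0.7, "claw": -1}, {"ax": 0, "ay": 0, "az": 0, "x": 0, "y": 0, "z": 0, "claw": -1}, {"ax": 0, "ay": 0, "az": 0, "x": 0, "y": 0, "z": 0, "claw": -1}]'

```text
time_s: 27.48
ee_pos: [0.4667, -0.2368, 0.2357]
tool_rot: [3.139, -0.004, -0.001]
wrist_force: [-0.0, 0.0, 0.1]
width: 0.0002
finger_force: 0.0
```

```bash
python3 - <<'E'
from h import *
im,p=cap('side','s9.png');print(read_state()['wrist_force'])
cv2.imwrite('pics/s9c.png',cv2.resize(im[100:300,190:410,::-1],(660,600),interpolation=cv2.INTER_CUBIC))
im2,p2=cap('scene','sc9.png')
for n,X in [('blue',(.636,.187,.085)),('yel',(.629,.112,.085)),('red',(.6155,-.0397,.085))]:
    a=capblob(im,proj(p,X),*HUE[n],12);b=capblob(im2,proj(p2,X),*HUE[n],12)
    print(n,a and b and tri([ray(p,a[0]),ray(p2,b[0])])[0].round(4))
E
```

```text
[-0.49460083 -0.27415672 -1.36550392]
blue [0.6346 0.1866 0.0872]
yel [0.6298 0.1111 0.0846]
red [ 0.6165 -0.0395  0.0852]
```

View pics/s9c.png

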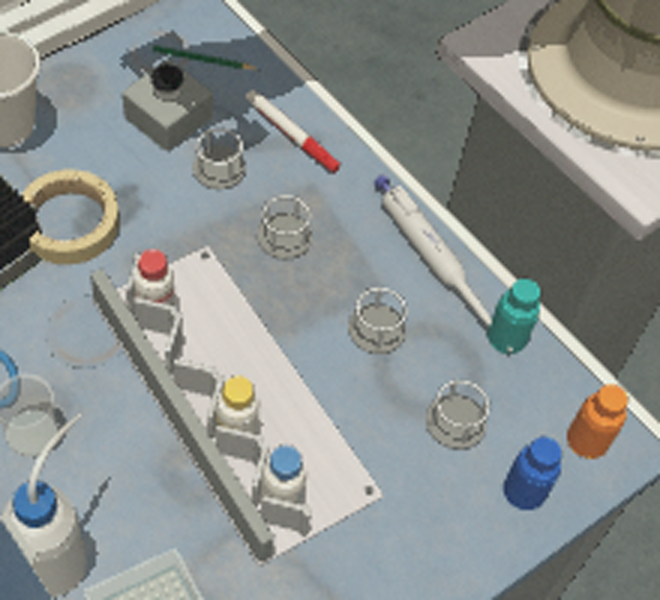

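Everything stands and the key is back up. Blue may be about 1 mm off along one face, so I'll check it from straight above.

>>> play_rows --rows '[{"ax": 0, "ay": 0, "az": 0, "x": 0.1, "y": -0.5, "z": 0, "claw": -1}, {"ax": 0, "ay": 0, "az": 0, "x": 0.2, "y": -0.8, "z": 0, "claw": -1}, {"ax": 0, "ay": 0, "az": 0, "x": 0.2, "y": -0.8, "z": 0, "claw": -1}, {"ax": 0, "ay": 0, "az": 0, "x": 0.2, "y": -0.8, "z": 0, "claw": -1}, {"ax": 0, "ay": 0, "az": 0, "x": 0.2, "y": -0.8, "z": 0, "claw": -1}, {"ax": 0, "ay": 0, "az": 0, "x": 0.2, "y": -0.8, "z": 0, "claw": -1}, {"ax": 0, "ay": 0, "az": 0, "x": 0.2, "y": -0.8, "z": 0, "claw": -1}, {"ax": 0, "ay": 0, "az": 0, "x": 0.1, "y": -0.8, "z": 0, "claw": -1}, {"ax": 0, "ay": 0, "az": 0, "x": 0.1, "y": -0.8, "z": 0, "claw": -1}, {"ax": 0, "ay": 0, "az": 0, "x": 0.1, "y": -0.8, "z": 0.4, "claw": -1}, {"ax": 0, "ay": 0, "az": 0, "x": 0, "y": -0.8, "z": 0.5, "claw": -1}, {"ax": 0, "ay": 0, "az": 0, "x": 0, "y": 0, "z": 0, "claw": -1}]'

```text
time_s: 28.58
ee_pos: [0.5426, 0.1891, 0.1879]
tool_rot: [-3.14, 0.007, 0.01]
wrist_force: [0.5, 0.7, 0.2]
width: 0.0002
finger_force: 0.0
```

>>> play_rows --rows '[{"ax": 0, "ay": 0, "az": 0, "x": 0, "y": 0, "z": 0, "claw": -1}, {"ax": 0, "ay": 0, "az": 0, "x": 0, "y": 0, "z": 0, "claw": -1}]'

```text
time_s: 28.75
ee_pos: [0.5448, 0.1805, 0.1914]
tool_rot: [3.14, 0.003, 0.001]
wrist_force: [0.1, -0.4, -0.2]
width: 0.0007
finger_force: 0.0
```

```bash
python3 - <<'E'
from h import *
im,p,r=look('w18.png','blue',(.636,.187,.092),40)
q=capblob(im,proj(p,(.629,.112,.092),True),*HUE['yel'],30); print(q and plane(p,q[0],.092,True))
x,y=np.int32(r[0])
cv2.imwrite('pics/w18b.png',cv2.resize(im[max(0,y-45):y+45,x-50:x+100,::-1],(800,480),interpolation=cv2.INTER_CUBIC))
E
```

```text
tcp [0.5454 0.1798 0.1921] [ 3.14e+00  2.00e-03 -1.00e-03] w 0.0004 pred uv [246.  89.]
cap [246.2  90.4] [232  76  30  30 701] ((246.2831268310547, 90.42971801757812), 14.95437240600586) at zc 0.092 [0.6348 0.187  0.092 ]
[0.62864282 0.11332872 0.092     ]
```

View pics/w18b.png

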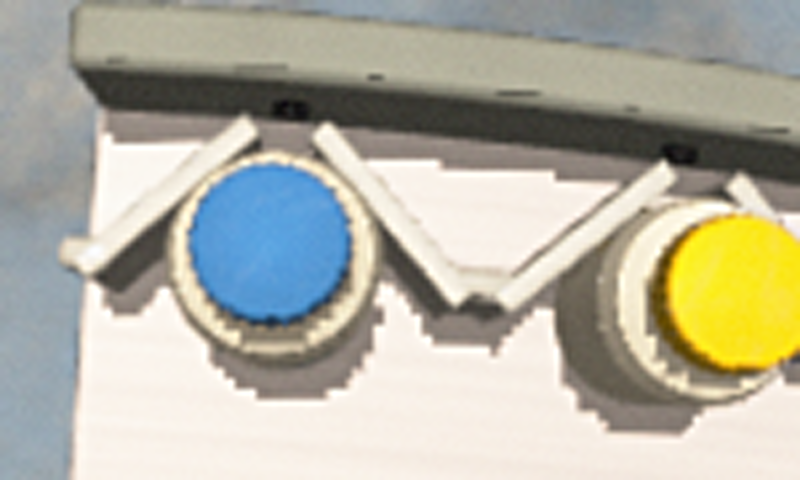

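Seen from above, blue (270,250) touches both walls of its V. Handing in.

```bash
python3 -c "
from h import *
print(ctrl.close_job())"
```

```text
the job is handed in; nothing more can be done
None
```

I seated the three bottles present (red, yellow and blue caps) in V-stops 4, 2 and 1, pressed the log key to its stop and let it up, left all four wire stands standing, left the bystanders alone, and handed in the job; no verdict came back.

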